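# Put the counting-room standards and the survey meter back in their places

## Robot

A 6-joint arm with a two-finger parallel gripper is mounted at the origin on the work surface. World frame = base frame: x ahead of the robot, y to its left, z up, the work surface at z = 0. Lengths are in m, angles in rad, forces in N, time in s.
With the tool pointing down it reaches from about 0.35 to 0.85 m from the base axis. Payload 8.1 kg.
Tool frame: the origin (TCP) lies where the fingers leave the gripper's body, on its centre line; the fingertips stand 84 mm ahead of it and the grasp point (between the pads) lies 65 mm ahead of it; z points along the fingers, y is the line along which they close (so a half turn about z gives the same grasp; the last joint's range is limited). The gripper opens to 93 mm and grips with 3 to 60 N. Pads are 15 mm wide; open, the fingers measure 128 mm over their backs; the gripper's body (75 mm by 188 mm) begins 65 mm behind the grasp point.
Start: joints at [-1.311, 0.13, 1.488, -0, 1.523, -0.085], TCP at [0.203, -0.565, 0.303] pointing down, gripper open.
Joint ranges: [-2.96, 2.96], [-0.89, 2.26], [0.02, 2.5], [-1.34, 4.48], [0, 2.73], [-2.66, 2.66]. Speed limits (rad/s): [2.39, 2.39, 2.79, 3.14, 3.14, 3.14].

## Interface

Orientations are given as a rotation vector (axis times angle).
In Python, from plant import robot gives the robot as it stands.
- The arm moves only by the shell command python3 -m jog 'ROWS' [FORCE]. ROWS is text: rows parted by semicolons, each of 5 numbers parted by spaces: the opening, from 0 (shut) to 1 (fully open), then the shift along the tool's x, y, z in m, then the turn about the tool's z in degrees. A call has 1 to 10 rows; each row shifts and turns the commanded pose from where the row before left it, along the tool's axes as they then stand; what a row does not reach is not made up. A row lasts 1/12 s, in which the tool goes at most 41.7 mm and 7.16 degrees, less where a joint would pass 70% of its speed; a pose out of reach is approached as far as the arm can. A call with a gripper value outside its range is refused whole. The fingers move at their own pace and stop on an object; FORCE is the grip in N (left out, the last holds). Time passes only in rows, so rows that do not move let the fingers close. It gives the time, the measured TCP pose, the force, the opening and the grip force at its end, in the units of the state.
- robot.read_state(): the state, without advancing time (a new reading comes with each control period).
- robot.read_camera(name): name is "scene" or "top" or "wrist"; returns a dict with "color" (384x512x3 uint8, red, green, blue), "intrinsics" (3x3 intrinsics, pixels), "pose" (4x4, takes a point from camera to world coordinates); the wrist camera has in their place "tool_from_camera" (4x4, takes a point from camera to tool coordinates, whose origin is the TCP and whose axes are the flange's). Camera axes: x right, y down, z forward; pixel columns grow to the right and rows downward; lengths in m; the calibration is good to about 2 mm. A picture is of the moment at which its call begins: read the wrist's pose just before it. There is no depth.
- robot.close_job(): hands the job in; it is judged then, once.
The state is a dict: "t": time; "q": joint angles; "dq": joint speeds; "joint_torque": joint torques, N m; "tool_pos": TCP position; "orientation": TCP orientation; "force": force on the tool from outside, world axes, zero at the start; "wrist_torque": the same for the moment, N m; "opening": finger opening in m; "gripper_force": force on a finger pad.
Only numpy, scipy, OpenCV 4.12 (cv2) and the standard library are available. Lean on these libraries where they do the work, as an engineer would, in place of code of your own. Each camera call takes 0.05 s, during which the arm holds its last target. There are 200 camera calls.

## Task

Tidy the counting bench: stand each of the three calibration standards upright in the holder of its own colour (blue jar, red tin, green bottle), sitting flat on the holder's floor. Lay the yellow survey meter face up on its sloping stand, lengthwise up the slope (either end may be the lower one) and centred across it, with its lower end resting against the ledge. Leave the amber bottle and the lead pot standing where they are.

Things in the scene. Friction and masses are not known exactly. Their poses are not given: they have to be found in the camera images.
- blue_jar: Calibration standard: upright round white jar with a blue lid and blue band, 46 mm diameter, 72 mm tall, about 140 g, loose on the bench. Origin: centre of its underside; z up its axis.
- red_tin: Calibration standard: low round white tin with a red lid and red band, 58 mm diameter, 46 mm tall, about 180 g, loose on the bench. Origin: centre of its underside; z up its axis.
- green_bottle: Calibration standard: upright square white bottle with a square green lid and green band, 44 x 44 mm across the flats, 60 mm tall, about 150 g, loose on the bench. Origin: centre of its underside; z up, x and y square to its sides.
- blue_holder: Blue round shallow dish (coloured rim, grey floor), the holder for the blue jar, fixed to the bench where it stands (place and yaw vary). Origin: centre of its underside, on the bench, z up. Floor 4 mm above the origin, rim top 10 mm above the origin, wall 4 mm. Outer diameter 70 mm, inner diameter 62 mm.
- red_holder: Red round shallow dish (coloured rim, grey floor), the holder for the red tin, fixed to the bench where it stands (place and yaw vary). Origin: centre of its underside, on the bench, z up. Floor 4 mm above the origin, rim top 10 mm above the origin, wall 4 mm. Outer diameter 82 mm, inner diameter 74 mm.
- green_holder: Green square shallow dish (coloured rim, grey floor), the holder for the green bottle, fixed to the bench where it stands (place and yaw vary). Origin: centre of its underside, on the bench, z up. Floor 4 mm above the origin, rim top 10 mm above the origin, wall 4 mm. Outside 68 x 68 mm, inside 60 x 60 mm (the bottle must be turned roughly square to it to fit); x and y square to its sides.
- meter: Yellow survey meter lying face up, about 350 g: housing 120 (x) x 62 (y) x 30 mm high, grey-green display at its +x end. Over it a black carrying handle along x: bar 70 mm long, 14 mm wide, 50 to 64 mm above the underside, centred, on two posts 30 mm either side of the middle. Origin: centre of the underside, z up.
- board: Aluminium board of the fixed meter stand, 90 mm wide, 138 mm up the 25 degree slope, 14 mm high blue ledge across its low end, which faces roughly to the robot. Origin: on its upper surface, 41 mm above the bench, where the centre of the meter's underside lies when its lower end touches the ledge (ledge face at x = -60 mm). x up the slope, y across, z the upward normal.
- amber_bottle: Small amber glass bottle with a black cap, 34 mm diameter, 72 mm tall, standing loose on the bench among the things; not to be moved. Origin: centre of its underside.
- lead_pot: Small grey lidded lead pot with a steel knob, 42 mm diameter, 43 mm tall, standing loose on the bench among the things; not to be moved. Origin: centre of its underside.
Things that resemble listed ones, but are neither listed nor needed, are in the scene too. What is shaped like the blue_jar but pink is not meant.

How it is judged:
By the outcome, as a careful person would: the job done as asked, in the order asked, and still so for the second after the job is handed in, with the robot touching nothing.
It also fails if it takes over 128 s, if anything falls off the work surface, if the arm or the gripper's body presses on something with over 40 N, if the wrist force passes 120 N, or if a joint passes its speed limit or range.

## Working session

There is one attempt and no reset: what is moved stays moved. The work goes in short steps, Python scripts to look and compute and a shell command to move; the robot and the scene stay as the last step left them, time stands still between calls to the robot, and variables do not carry over. Pictures are saved under pics/ and viewed, at most 14 in all, crops included, and the job is handed in when it is done.

```bash
ls; mkdir -p pics
python3 - <<'E'
from plant import robot
import cv2
s=robot.read_state();print(s)
for n in("top","scene"):
    c=robot.read_camera(n);cv2.imwrite(f"pics/{n}0.png",cv2.resize(c["color"][:,:,::-1],(800,600),interpolation=cv2.INTER_CUBIC))
    print(c["intrinsics"],c["pose"])
E
```

```text
pics
{'t': 0.0, 'q': array([-1.31140780e+00,  1.31151682e-01,  1.48924741e+00, -2.71316403e-06,
        1.52297178e+00, -8.54118671e-02]), 'dq': array([-0.00058631, -0.00039836, -0.00146179,  0.00022995, -0.00126585,
       -0.00069003]), 'joint_torque': array([-7.60952280e-04, -5.59836459e+01, -4.91768754e+01,  7.67340674e-02,
        3.49327130e-02, -1.42494864e-04]), 'tool_pos': array([ 0.20271661, -0.56429552,  0.30171046]), 'orientation': array([-3.09327618e+00, -5.38628583e-01,  2.46773196e-04]), 'force': array([0.22680836, 0.58759749, 0.38648506]), 'wrist_torque': array([-0.01704069, -0.0054905 , -0.03397558]), 'gripper_force': 0.0, 'opening': 0.0930576191695186}
[[410.02427776   0.         255.78295646]
 [  0.         410.02427776 190.04472951]
 [  0.           0.           1.        ]] [[-0.02381225 -0.9953424   0.09341564  0.38114795]
 [-0.99957882  0.02525524  0.01429515 -0.00884195]
 [-0.0165878  -0.09303589 -0.99552457  1.10247906]
 [ 0.          0.          0.          1.        ]]
[[428.75609996   0.         249.08283258]
 [  0.         428.75609996 197.8859648 ]
 [  0.           0.           1.        ]] [[ 0.39035316  0.56178883 -0.72939545  1.27921048]
 [ 0.92057796 -0.2272641   0.31762754 -0.33580892]
 [ 0.0126742  -0.79545229 -0.60588367  0.70094707]
 [ 0.          0.          0.          1.        ]]
```

View pics/top0.png

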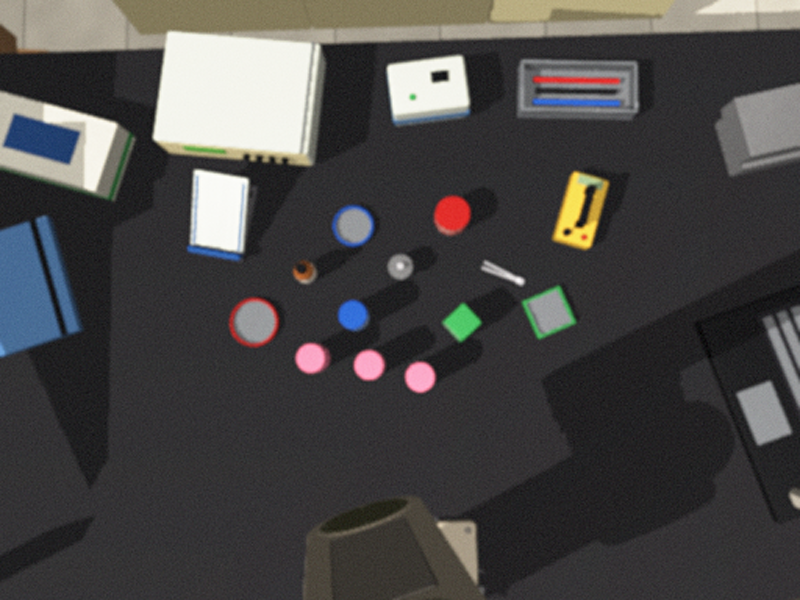

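View pics/scene0.png

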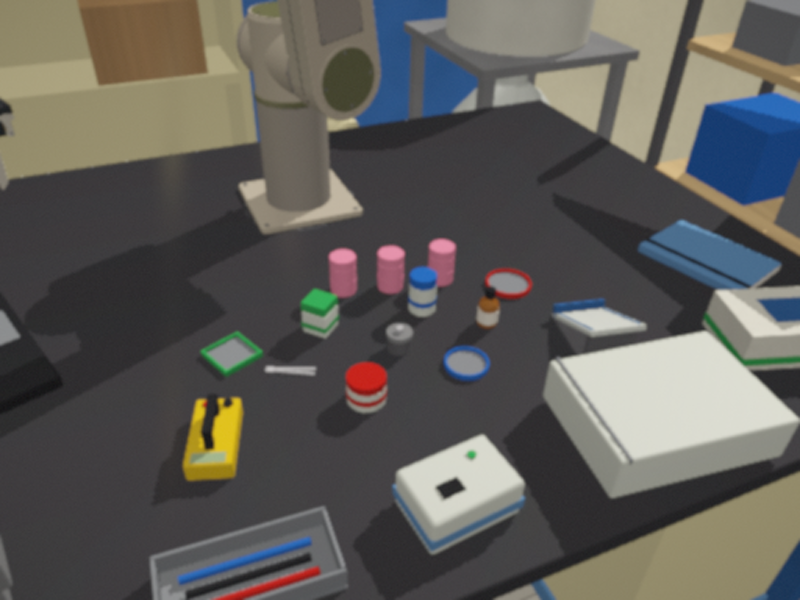

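The top view shows (in 800x600 pixels) the blue jar lid at (352,315), red tin (452,214), green bottle (462,322), blue dish (353,226), red dish (254,322) and green dish (549,312). It also shows the meter around (582,210), the board (220,212) with its blue ledge at the bottom, amber (304,270) and lead (400,266). Three pink decoys sit at (311,358), (369,364) and (420,377).

```bash
cat > h.py <<'E'
import numpy as np,cv2
from plant import robot
from scipy.spatial.transform import Rotation as R
def ray(K,T,uv,z):
    d=T[:3,:3]@np.linalg.inv(K)@np.array([uv[0],uv[1],1.]);o=T[:3,3]
    return o+d*(z-o[2])/d[2]
def wristT():
    s=robot.read_state();c=robot.read_camera("wrist")
    T=np.eye(4);T[:3,:3]=R.from_rotvec(s["orientation"]).as_matrix();T[:3,3]=s["tool_pos"]
    return c,T@c["tool_from_camera"]
def proj(K,T,p):
    q=np.linalg.inv(T)@np.append(p,1);q=K@q[:3];return q[:2]/q[2]
def go(p,yaw=None):
    """shift in tool axes to put the GRASP point at p; yaw=deg of closing line (mod 180) in world"""
    s=robot.read_state();M=R.from_rotvec(s["orientation"]).as_matrix()
    g=s["tool_pos"]+M@[0,0,.065]
    y=np.degrees(np.arctan2(M[1,1],M[0,1]))
    out=f"grasp {g.round(4)} closing yaw {y:.1f} tilt {np.degrees(np.arccos(-M[2,2])):.2f} q6 {s['q'][5]:.2f} t {s['t']:.1f} open {s['opening']:.4f} | shift tool(mm) {(M.T@(np.array(p)-g)*1000).round(1)}"
    if yaw is not None:
        d=(yaw-y+90)%180-90; out+=f" turn(tool z) {-d:.1f}"
    print(out)
E
python3 - <<'E'
from h import *
c=robot.read_camera("top");K,T=c["intrinsics"],c["pose"]
im=c["color"].astype(int);hsv=cv2.cvtColor(c["color"],cv2.COLOR_RGB2HSV)
def blob(uv,ref=None,r=32,tol=14):
    u,v=int(uv[0]*.64),int(uv[1]*.64)
    h=hsv[v,u,0] if ref is None else ref
    d=np.abs(hsv[...,0].astype(int)-h);d=np.minimum(d,180-d)
    m=((d<tol)&(hsv[...,1]>110)&(hsv[...,2]>60)).astype(np.uint8)
    mm=np.zeros_like(m);mm[v-r:v+r,u-r:u+r]=m[v-r:v+r,u-r:u+r]
    n,l,st,ce=cv2.connectedComponentsWithStats(mm);i=1+np.argmax(st[1:,4])
    pts=np.argwhere(l==i)[:,::-1].astype(np.float32);return pts
for n,uv,z,ref in [("blue_jar",(352,315),.072,None),("red_tin",(452,214),.046,None),("green_bottle",(462,322),.06,None),("blue_h",(353,226),.01,110),("red_h",(254,322),.01,0),("green_h",(549,312),.01,65),("meter",(565,225),.03,None),("board_ledge",(215,253),.025,110)]:
    p=blob(uv,ref);hull=cv2.convexHull(p);(cu,cv_),sz,a=cv2.minAreaRect(p)
    b=cv2.boxPoints(((cu,cv_),sz,a));w=np.array([ray(K,T,x,z)[:2] for x in b])
    e=w[1]-w[0];f=w[2]-w[1]
    print(n,ray(K,T,(cu,cv_),z).round(4),len(p),"sides",np.linalg.norm(e).round(4),np.degrees(np.arctan2(e[1],e[0])).round(1),np.linalg.norm(f).round(4),np.degrees(np.arctan2(f[1],f[0])).round(1))
for n,uv,z in [("amber",(303,270),.072),("lead",(400,265),.043),("pinkL",(311,358),.072),("pinkM",(369,364),.072),("pinkR",(420,377),.072),
 ("bd TL",(193,171),.07),("bd TR",(247,176),.07),("bd BL",(189,248),.02),("bd BR",(241,256),.02)]:
    print(n,ray(K,T,np.array(uv)*.64,z).round(4))
E
```

```text
blue_jar [0.4521 0.0839 0.072 ] 321 sides 0.0497 -31.9 0.0483 -122.4
red_tin [ 0.6181 -0.0846  0.046 ] 493 sides 0.0655 -46.1 0.0634 -137.3
green_bottle [ 0.4371 -0.0944  0.06  ] 352 sides 0.0488 -50.3 0.0493 -140.7
blue_h [0.6096 0.0859 0.01  ] 231 sides 0.0734 -91.6 0.0742 178.9
red_h [0.4471 0.2589 0.01  ] 283 sides 0.0863 -91.5 0.0857 179.6
green_h [ 0.4522 -0.2456  0.01  ] 223 sides 0.0749 -67.5 0.0728 -158.8
meter [ 0.622  -0.3031  0.03  ] 1053 sides 0.1304 -18.5 0.0716 -108.4
board_ledge [0.5662 0.3236 0.025 ] 163 sides 0.0126 -9.6 0.0958 -101.5
amber [0.5258 0.1621 0.072 ]
lead [0.5341 0.0045 0.043 ]
pinkL [0.3831 0.1506 0.072 ]
pinkM [0.3713 0.0576 0.072 ]
pinkR [ 0.3487 -0.0234  0.072 ]
bd TL [0.6964 0.3436 0.07  ]
bd TR [0.6854 0.2537 0.07  ]
bd BL [0.5764 0.3667 0.02  ]
bd BR [0.5601 0.277  0.02  ]
```

```bash
python3 -c "
from h import *
go([.452,.084,.2],95)"
```

```text
grasp [ 0.2027 -0.5643  0.2369] closing yaw -70.2 tilt 0.08 q6 -0.09 t 0.1 open 0.0926 | shift tool(mm) [ 453.7 -525.8   37.7] turn(tool z) 14.8
```

```bash
python3 -m jog '1 26.7e-3 -30.9e-3 0 0;1 .0267 -.0309 0 0;1 .0267 -.0309 0 0;1 .0267 -.0309 0 0;1 .0267 -.0309 0 0;1 .0267 -.0309 0 0;1 .0267 -.0309 0 0;1 .0267 -.0309 0 0;1 .0267 -.0309 0 0' 20
python3 -m jog '1 .0267 -.0309 0 0;1 .0267 -.0309 0 0;1 .0267 -.0309 0 0;1 .0267 -.0309 0 0;1 .0267 -.0309 0 0;1 .0267 -.0309 0 0;1 .0267 -.0309 0 0;1 .0267 -.0309 0 0;1 0 0 .0375 7'
python3 -m jog '1 0 0 0 7;1 0 0 0 0;1 0 0 0 0'
python3 - <<'E'
from h import *
c,T=wristT();go([.452,.084,.045],95)
K=c["intrinsics"];print(T.round(3))
im=c["color"][:,:,::-1].copy()
cv2.imwrite("pics/w1.png",im)
E
```

```text
t: 0.9
tool_pos: [0.335, -0.2198, 0.3026]
orientation: [3.095, 0.538, 0.0]
force: [1.1, 0.4, 1.0]
opening: 0.093
gripper_force: 0.0
t: 1.65
tool_pos: [0.4571, 0.0895, 0.2723]
orientation: [-3.119, -0.36, -0.022]
force: [2.6, -0.3, 1.7]
opening: 0.093
gripper_force: 0.0
t: 1.9
tool_pos: [0.4523, 0.0832, 0.2651]
orientation: [3.137, 0.164, -0.001]
force: [0.0, -1.2, 1.1]
opening: 0.093
gripper_force: 0.0
grasp [0.4528 0.083  0.2009] closing yaw -84.0 tilt 0.05 q6 1.54 t 1.9 open 0.0934 | shift tool(mm) [ -0.8  -1.1 155.9] turn(tool z) 1.0
[[ 0.104 -0.961 -0.256  0.524]
 [-0.995 -0.1   -0.027  0.091]
 [ 0.     0.257 -0.966  0.348]
 [ 0.     0.     0.     1.   ]]
```

View pics/w1.png

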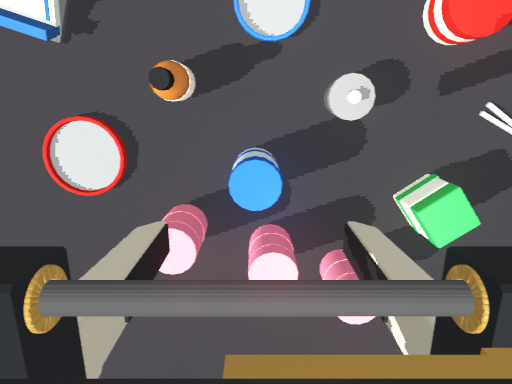

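The wrist view shows the blue lid centred near (255,183) between the fingers, the red dish at (84,155) and the green lid at (437,211). The pink jars are well behind.

Run:
```python
from h import *
c,T=wristT();K=c["intrinsics"]
print("jar",ray(K,T,(255.5,183),.072),"redh",ray(K,T,(84,155.5),.01),"green lid corners",[ray(K,T,p,.06)[:2].round(4) for p in [(434,176),(480,215),(441,247),(402,203)]],
"amber cap",ray(K,T,(161,78),.072),"knob",ray(K,T,(354,96),.043))
go([*ray(K,T,(255.5,183),.072)[:2],.045],95)
```

```text
jar [0.45582431 0.08426474 0.072     ] redh [0.4512092  0.25926669 0.01      ] green lid corners [array([ 0.4755, -0.0719]), array([ 0.4442, -0.1221]), array([ 0.4096, -0.0945]), array([ 0.4481, -0.0491])] amber cap [0.53255986 0.1667642  0.072     ] knob [0.53592789 0.0056105  0.043     ]
grasp [0.4531 0.0828 0.2013] closing yaw -84.1 tilt 0.10 q6 1.54 t 2.0 open 0.0931 | shift tool(mm) [  2.6  -1.2 156.3] turn(tool z) 0.9
```

```bash
python3 -m jog '1 .002 -.001 .04 0;1 0 0 .04 0;1 0 0 .04 0;1 0 0 .02 0;1 0 0 .015 0;1 0 0 0 0;0 0 0 0 0;0 0 0 0 0;0 0 0 0 0;0 0 0 0 0' 20
python3 -m jog '0 0 0 0 0;0 0 0 0 0;0 0 0 0 0;0 0 0 0 0'
```

```text
t: 2.83
tool_pos: [0.4556, 0.0843, 0.1121]
orientation: [-3.138, -0.158, -0.005]
force: [-0.5, 0.1, -0.1]
opening: 0.0703
gripper_force: 0.0
t: 3.17
tool_pos: [0.4544, 0.0843, 0.1104]
orientation: [3.138, 0.158, 0.0]
force: [0.0, -0.7, 1.6]
opening: 0.0456
gripper_force: 20.0
```

```bash
python3 -m jog '0 0 0 -.03 0;0 0 0 -.04 0;0 0 0 -.03 0;0 .04 .004 0 0;0 .04 .004 0 0;0 .04 .004 0 0;0 .03 .004 0 0;0 0 0 0 0;0 0 0 0 0;0 0 0 0 0'
python3 - <<'E'
from h import *
c,T=wristT();go([.613,.086,.1],95)
cv2.imwrite("pics/w2.png",c["color"][:,:,::-1])
E
```

```text
t: 4.0
tool_pos: [0.6044, 0.0835, 0.2092]
orientation: [-3.138, -0.158, 0.004]
force: [-1.7, -0.1, -0.5]
opening: 0.0456
gripper_force: 20.0
grasp [0.6041 0.0835 0.1447] closing yaw -84.2 tilt 0.09 q6 1.52 t 4.0 open 0.0454 | shift tool(mm) [ 9.2 -1.5 44.7] turn(tool z) 0.8
```

View pics/w2.png

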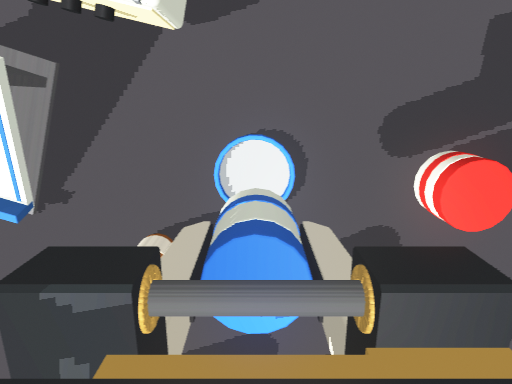

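The blue dish rim spans columns 214–295, with its top at row 135. The red tin lid is at (473,193).

Run:
```python
from h import *
c,T=wristT();K=c["intrinsics"]
far=ray(K,T,(254.5,135),.01);d=T[:3,0]*0+np.array([T[0,2],T[1,2],0]);d/=-np.linalg.norm(d)
# forward horizontal direction = image up
up=ray(K,T,(254.5,125),.01)-far;up/=np.linalg.norm(up)
ctr=far-.035*up;print("ctr",ctr,"L",ray(K,T,(214.5,174),.01),"R",ray(K,T,(294.5,174),.01))
print("red lid",ray(K,T,(473,193.5),.046))
go([ctr[0],ctr[1],.1],95)
```

```text
ctr [0.61160664 0.08617976 0.01      ] L [0.60983114 0.12061445 0.01      ] R [0.6166868  0.05207135 0.01      ]
red lid [ 0.62264139 -0.08042533  0.046     ]
grasp [0.6041 0.0836 0.1452] closing yaw -84.2 tilt 0.04 q6 1.52 t 4.1 open 0.0460 | shift tool(mm) [ 7.7 -1.8 45.2] turn(tool z) 0.8
```

```bash
python3 -m jog '0 .008 -.002 .03 0;0 0 0 .03 0;0 0 0 .02 0;0 0 0 .01 0;0 0 0 .004 0;0 0 0 0 0;0 0 0 .002 0;0 0 0 0 0'
python3 -c "
from h import *
go([.6116,.0862,.0494],95);print(robot.read_state()['force'])"
```

```text
t: 4.77
tool_pos: [0.614, 0.0863, 0.1161]
orientation: [-3.138, -0.158, -0.005]
force: [0.1, 0.0, -2.0]
opening: 0.0456
gripper_force: 20.0
grasp [0.6142 0.0863 0.0511] closing yaw -84.2 tilt 0.17 q6 1.53 t 4.8 open 0.0456 | shift tool(mm) [-2.6 -0.1  1.7] turn(tool z) 0.8
[ 0.0938671   0.0213614  -2.02548782]
```

```bash
python3 -m jog '0 -.002 0 .0015 0;0 0 0 .001 0;0 0 0 0 0;0 0 0 0 0;.7 0 0 0 0;.7 0 0 0 0;.7 0 0 0 0;.7 0 0 0 0;.7 0 0 0 0'
python3 -m jog '.8 0 0 -.03 0;1 0 0 -.04 0;1 0 0 -.03 0;1 0 0 0 0'
python3 -c "
from h import *
go([.6226,-.0804,.145],95)"
```

```text
t: 5.52
tool_pos: [0.6109, 0.086, 0.1116]
orientation: [-3.138, -0.158, 0.0]
force: [0.3, -0.4, 0.4]
opening: 0.0647
gripper_force: 0.0
t: 5.85
tool_pos: [0.6146, 0.0863, 0.2201]
orientation: [-3.137, -0.158, -0.019]
force: [1.2, -0.7, 0.1]
opening: 0.0874
gripper_force: 0.0
grasp [0.6153 0.0863 0.1552] closing yaw -84.2 tilt 0.68 q6 1.53 t 5.8 open 0.0874 | shift tool(mm) [ -9.6 166.6  10.1] turn(tool z) 0.8
```

```bash
python3 -m jog '1 -.002 .04 0 0;1 -.002 .04 0 0;1 -.002 .04 0 0;1 -.002 .035 0 0;1 0 .012 0 0;1 0 0 0 0;1 0 0 0 0;1 0 0 0 0'
python3 - <<'E'
from h import *
c,T=wristT();go([.6226,-.0804,.03],95)
cv2.imwrite("pics/w3.png",c["color"][:,:,::-1])
E
```

```text
t: 6.52
tool_pos: [0.6197, -0.0797, 0.2114]
orientation: [-3.137, -0.159, 0.001]
force: [-0.2, 0.2, 0.3]
opening: 0.093
gripper_force: 0.0
grasp [ 0.6197 -0.0793  0.1465] closing yaw -84.2 tilt 0.04 q6 1.26 t 6.6 open 0.0932 | shift tool(mm) [  2.8   1.4 116.5] turn(tool z) 0.8
```

View pics/w3.png

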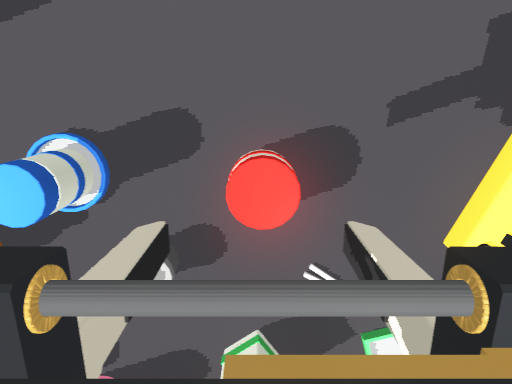

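Blue jar stands in its dish. The red lid is centred at (263,192).

Run:
```python
from h import *
c,T=wristT();K=c["intrinsics"];p=ray(K,T,(263,192.5),.046);print(p);go([p[0],p[1],.028],95)
```

```text
[ 0.62272391 -0.08377847  0.046     ]
grasp [ 0.6197 -0.0792  0.1466] closing yaw -84.1 tilt 0.03 q6 1.26 t 6.6 open 0.0928 | shift tool(mm) [  2.5   4.9 118.6] turn(tool z) 0.9
```

```bash
python3 -m jog '1 .002 .005 .035 0;1 0 0 .035 0;1 0 0 .03 0;1 0 0 .01 0;1 0 0 .005 0;.7 0 0 0 0;.5 0 0 0 0;.3 0 0 0 0;0 0 0 0 0;0 0 0 0 0' 20
python3 -m jog '0 0 0 0 0;0 0 0 0 0;0 0 0 0 0'
python3 -c "
from h import *
go([.4512,.2593,.12],95)"
```

```text
t: 7.45
tool_pos: [0.6233, -0.0859, 0.0986]
orientation: [3.137, 0.158, 0.004]
force: [0.2, 0.3, -0.4]
opening: 0.0643
gripper_force: 0.0
t: 7.7
tool_pos: [0.6229, -0.0858, 0.0979]
orientation: [3.137, 0.158, 0.003]
force: [-0.9, 1.5, 6.3]
opening: 0.0576
gripper_force: 20.0
grasp [ 0.623  -0.0858  0.0329] closing yaw -84.2 tilt 0.10 q6 1.25 t 7.7 open 0.0576 | shift tool(mm) [-136.2 -360.6  -87.4] turn(tool z) 0.8
```

```bash
python3 -m jog '0 0 0 -.03 0;0 0 0 -.04 0;0 0 0 -.04 0;0 0 0 0 0;0 -.0125 -.033 0 0;0 -.0125 -.033 0 0;0 -.0125 -.033 0 0;0 -.0125 -.033 0 0;0 -.0125 -.033 0 0;0 -.0125 -.033 0 0' 20
python3 -m jog '0 -.0125 -.033 0 0;0 -.0125 -.033 0 0;0 -.0125 -.033 0 0;0 -.0125 -.033 0 0;0 -.0125 -.03 0 0;0 0 0 0 0;0 0 0 0 0;0 0 0 0 0'
python3 - <<'E'
from h import *
c,T=wristT();go([.4512,.2593,.037],95)
cv2.imwrite("pics/w4.png",c["color"][:,:,::-1])
E
```

```text
t: 8.53
tool_pos: [0.5266, 0.1049, 0.2063]
orientation: [3.138, 0.157, -0.001]
force: [1.0, -0.5, -1.4]
opening: 0.0577
gripper_force: 20.0
t: 9.2
tool_pos: [0.4493, 0.2584, 0.2065]
orientation: [3.137, 0.159, -0.0]
force: [0.4, -0.3, -1.7]
opening: 0.0579
gripper_force: 20.0
grasp [0.4496 0.2579 0.1415] closing yaw -84.3 tilt 0.03 q6 1.89 t 9.2 open 0.0578 | shift tool(mm) [  1.7  -1.3 104.5] turn(tool z) 0.7
```

View pics/w4.png

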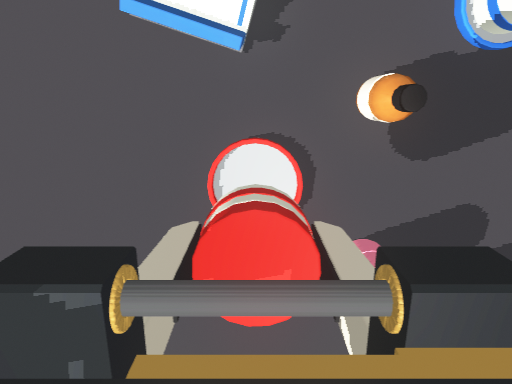

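The red dish rim spans columns 207–303 with its top at row 139; the tin is right in front of it, slightly above in depth.

Run:
```python
from h import *
c,T=wristT();K=c["intrinsics"]
far=ray(K,T,(255.2,139),.01);up=ray(K,T,(255.2,129),.01)-far;up/=np.linalg.norm(up)
ctr=far-.041*up;print(ctr);go([ctr[0],ctr[1],.0369],95)
```

```text
[0.44846141 0.25898973 0.01      ]
grasp [0.4498 0.2577 0.1415] closing yaw -84.3 tilt 0.03 q6 1.89 t 9.3 open 0.0577 | shift tool(mm) [ -1.2  -1.5 104.6] turn(tool z) 0.7
```

```bash
python3 -m jog '0 0 -.0015 .03 0;0 0 0 .03 0;0 0 0 .025 0;0 0 0 .012 0;0 0 0 .005 0;0 0 0 0 0;0 0 0 .001 0;0 0 0 0 0'
python3 -c "
from h import *
go([.449,.259,.0369],95);print(robot.read_state()['force'])"
```

```text
t: 9.97
tool_pos: [0.4505, 0.2605, 0.1055]
orientation: [-3.137, -0.157, -0.004]
force: [1.2, 0.0, -2.1]
opening: 0.0574
gripper_force: 20.0
grasp [0.4507 0.2606 0.0405] closing yaw -84.3 tilt 0.16 q6 1.90 t 10.0 open 0.0574 | shift tool(mm) [-1.8  1.4  3.6] turn(tool z) 0.7
[ 1.19055956  0.04826208 -2.11863489]
```

```bash
python3 -m jog '0 -.0015 .001 .002 0;0 0 0 .001 0;0 0 0 0 0;0 0 0 0 0;.6 0 0 0 0;.7 0 0 0 0;.75 0 0 0 0;.75 0 0 0 0;.8 0 0 0 0'
python3 -m jog '.8 0 0 -.03 0;1 0 0 -.04 0;1 0 0 -.04 0;1 0 0 0 0'
python3 -c "
from h import *
go([.442,-.088,.17],40)"
```

```text
t: 10.72
tool_pos: [0.4476, 0.259, 0.1005]
orientation: [3.138, 0.158, -0.001]
force: [0.1, -0.2, -0.3]
opening: 0.0724
gripper_force: 0.0
t: 11.05
tool_pos: [0.4515, 0.2608, 0.2197]
orientation: [-3.133, -0.158, -0.018]
force: [1.1, -0.1, 1.0]
opening: 0.0894
gripper_force: 0.0
grasp [0.4522 0.2611 0.1547] closing yaw -84.2 tilt 0.73 q6 1.90 t 11.1 open 0.0894 | shift tool(mm) [-45.  346.3 -17.3] turn(tool z) 55.8
```

```bash
python3 -m jog '1 -.005 .0385 0 0;1 -.005 .0385 0 0;1 -.005 .0385 0 0;1 -.005 .0385 0 0;1 -.005 .0385 0 0;1 -.005 .0385 0 0;1 -.005 .0385 0 0;1 -.005 .0385 0 0;1 -.003 .0385 0 0;1 0 0 0 7'
python3 -m jog '1 0 0 -.02 7;1 0 0 0 7;1 0 0 0 7;1 0 0 0 7;1 0 0 0 7;1 0 0 0 7;1 0 0 0 7;1 0 0 0 0;1 0 0 0 0;1 0 0 0 0'
python3 - <<'E'
from h import *
c,T=wristT();go([.442,-.088,.03],40)
cv2.imwrite("pics/w5.png",c["color"][:,:,::-1])
E
```

```text
t: 11.88
tool_pos: [0.4395, -0.0959, 0.2109]
orientation: [3.139, -0.028, 0.001]
force: [0.3, -0.6, -0.1]
opening: 0.0928
gripper_force: 0.0
t: 12.72
tool_pos: [0.4397, -0.09, 0.2306]
orientation: [2.847, -1.328, -0.0]
force: [0.3, 0.3, 0.5]
opening: 0.093
gripper_force: 0.0
grasp [ 0.4397 -0.09    0.1656] closing yaw -140.0 tilt 0.00 q6 2.13 t 12.8 open 0.0928 | shift tool(mm) [-1.000e-01 -3.000e+00  1.356e+02] turn(tool z) -0.0
```

View pics/w5.png

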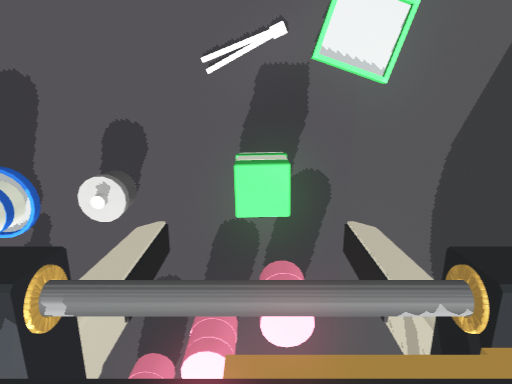

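The green lid is square to the gripper, with corners (235,163) to (290,217). The green dish's near corners are at (312,58) and (386,82).

Run:
```python
from h import *
c,T=wristT();K=c["intrinsics"];p=ray(K,T,(262.5,190),.06);print(p);go([p[0],p[1],.035],40)
a=ray(K,T,(312,58.5),.01);b=ray(K,T,(386,82),.01);d=b-a;print(a,b,np.linalg.norm(d),np.degrees(np.arctan2(d[1],d[0])))
n=np.array([-d[1],d[0],0])/np.linalg.norm(d)
print([(a+b)/2+s*.034*n for s in(1,-1)])
```

```text
[ 0.4381171  -0.09447586  0.06      ]
grasp [ 0.4397 -0.09    0.1657] closing yaw -140.1 tilt 0.00 q6 2.13 t 12.8 open 0.0928 | shift tool(mm) [  2.4   4.1 130.7] turn(tool z) -0.1
[ 0.4710235  -0.19997436  0.01      ] [ 0.40921261 -0.22686374  0.01      ] 0.06740641807965447 -156.489683327869
[array([ 0.45368114, -0.24459665,  0.01      ]), array([ 0.42655497, -0.18224145,  0.01      ])]
```

```bash
python3 -m jog '1 .002 .004 .04 0;1 0 0 .04 0;1 0 0 .03 0;1 0 0 .012 0;1 0 0 .005 0;.7 0 0 0 0;.5 0 0 0 0;0 0 0 0 0;0 0 0 0 0;0 0 0 0 0' 20
python3 -m jog '0 0 0 0 0;0 0 0 0 0;0 0 0 0 0;0 0 0 0 0;0 0 0 0 0'
python3 -c "
from h import *
go([.454,-.245,.12],23)"
```

```text
t: 13.65
tool_pos: [0.4389, -0.0944, 0.1051]
orientation: [-2.844, 1.333, -0.004]
force: [0.0, -0.7, 0.3]
opening: 0.0645
gripper_force: 0.0
t: 14.07
tool_pos: [0.4381, -0.0942, 0.104]
orientation: [2.844, -1.334, 0.0]
force: [-0.1, 0.0, 3.9]
opening: 0.0443
gripper_force: 19.9
grasp [ 0.4381 -0.0942  0.039 ] closing yaw -140.2 tilt 0.01 q6 2.12 t 14.1 open 0.0443 | shift tool(mm) [126.1  84.2 -81. ] turn(tool z) 16.8
```

```bash
python3 -m jog '0 0 0 -.03 0;0 0 0 -.04 0;0 0 0 -.02 0;0 .025 .017 0 0;0 .025 .017 0 0;0 .025 .017 0 0;0 .025 .017 0 0;0 .026 .016 0 0;0 0 0 0 6;0 0 0 0 6'
python3 -m jog '0 0 0 0 5;0 0 0 0 0;0 0 0 0 0;0 0 0 0 0'
python3 - <<'E'
from h import *
c,T=wristT();go([.454,-.245,.043],23)
cv2.imwrite("pics/w6.png",c["color"][:,:,::-1])
E
```

```text
t: 14.9
tool_pos: [0.4536, -0.2463, 0.1931]
orientation: [2.684, -1.633, -0.002]
force: [-0.1, 0.5, -1.6]
opening: 0.0438
gripper_force: 19.9
t: 15.23
tool_pos: [0.4538, -0.2445, 0.1934]
orientation: [-2.619, 1.735, 0.001]
force: [0.5, 0.2, -1.4]
opening: 0.0439
gripper_force: 19.9
grasp [ 0.4539 -0.2445  0.1285] closing yaw -157.1 tilt 0.02 q6 2.15 t 15.3 open 0.0440 | shift tool(mm) [ 0.6  0.1 85.5] turn(tool z) -0.1
```

View pics/w6.png

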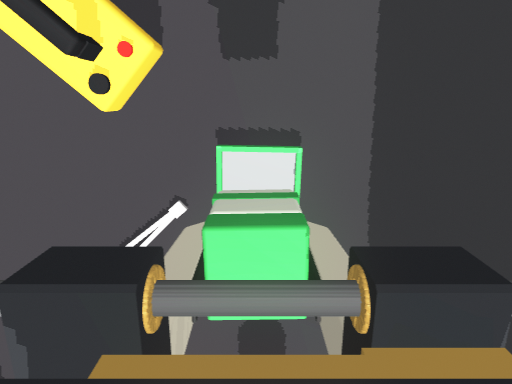

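The dish is square to the bottle within about 1°, with its far rim corners at (216,147) and (302,148).

Run:
```python
from h import *
c,T=wristT();K=c["intrinsics"];a=ray(K,T,(216.5,147),.01);b=ray(K,T,(302,148.3),.01);d=b-a;print(np.linalg.norm(d),np.degrees(np.arctan2(d[1],d[0])))
n=np.array([d[1],-d[0],0])/np.linalg.norm(d);ctr=(a+b)/2+.034*n;print(ctr)
go([ctr[0],ctr[1],.043],23)
```

```text
0.06801260571128906 -158.01356066808967
[ 0.45259575 -0.24445753  0.01      ]
grasp [ 0.4539 -0.2445  0.1286] closing yaw -157.1 tilt 0.01 q6 2.15 t 15.3 open 0.0441 | shift tool(mm) [-0.5  1.2 85.6] turn(tool z) -0.1
```

```bash
python3 -m jog '0 0 .001 .03 0;0 0 0 .03 0;0 0 0 .015 0;0 0 0 .006 0;0 0 0 .003 0;0 0 0 .001 0;0 0 0 .001 0;0 0 0 0 0;0 0 0 0 0'
python3 -c "
from h import *
go([.4528,-.2445,.043],22.5);print(robot.read_state()['force'])"
```

```text
t: 16.08
tool_pos: [0.4538, -0.2456, 0.109]
orientation: [2.616, -1.739, 0.003]
force: [0.2, -0.5, -1.4]
opening: 0.0439
gripper_force: 19.9
grasp [ 0.4539 -0.2456  0.044 ] closing yaw -157.2 tilt 0.12 q6 2.15 t 16.1 open 0.0439 | shift tool(mm) [-1.5  0.5  1. ] turn(tool z) 0.3
[ 0.24134338 -0.49774516 -1.41007099]
```

```bash
python3 -m jog '0 -.001 0 .001 0;0 0 0 .001 0;0 0 0 0 0;.6 0 0 0 0;.65 0 0 0 0;.7 0 0 0 0;.7 0 0 0 0;.7 0 0 0 0'
python3 -m jog '.8 0 0 -.03 0;1 0 0 -.04 0;1 0 0 -.04 -7;1 0 0 0 -7;1 0 0 0 -7;1 0 0 0 -7;1 0 0 0 -7;1 0 0 0 -7;1 0 0 0 -7;1 0 0 0 0'
python3 -c "
from h import *
go([.6,-.303,.17],71.5)"
```

```text
t: 16.75
tool_pos: [0.4526, -0.2441, 0.1056]
orientation: [-2.616, 1.739, 0.0]
force: [-0.1, -0.3, -1.7]
opening: 0.0651
gripper_force: 0.0
t: 17.58
tool_pos: [0.4526, -0.2441, 0.2155]
orientation: [-3.103, 0.489, 0.0]
force: [0.4, -0.0, -0.8]
opening: 0.0933
gripper_force: 0.0
grasp [ 0.4526 -0.2441  0.1505] closing yaw -107.9 tilt 0.02 q6 1.29 t 17.6 open 0.0933 | shift tool(mm) [158.4  10.8 -19.5] turn(tool z) 0.6
```

```bash
python3 -m jog '1 .035 .003 -.005 0;1 .035 .003 -.005 0;1 .035 .003 -.005 0;1 .035 .003 -.005 0;1 .015 0 0 0;1 0 0 0 0;1 0 0 0 0;1 0 0 0 0'
python3 - <<'E'
from h import *
c,T=wristT();go([.625,-.303,.057],71.5)
cv2.imwrite("pics/w7.png",c["color"][:,:,::-1])
E
```

```text
t: 18.25
tool_pos: [0.5953, -0.3037, 0.235]
orientation: [-3.101, 0.501, 0.002]
force: [0.6, 0.1, 0.8]
opening: 0.0928
gripper_force: 0.0
grasp [ 0.5951 -0.3036  0.1702] closing yaw -108.3 tilt 0.08 q6 1.34 t 18.3 open 0.0929 | shift tool(mm) [ 28.3 -10.  113.2] turn(tool z) 0.2
```

View pics/w7.png

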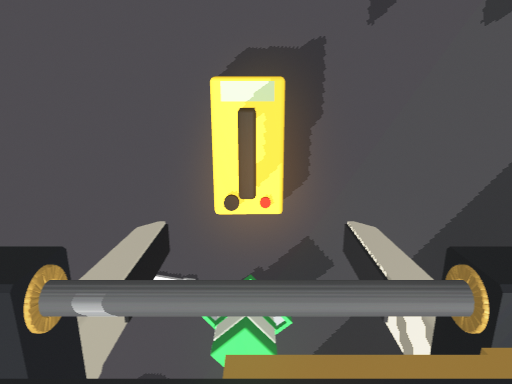

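The meter lies almost in line with the tool. Its housing top corners are (211,77), (285,77), (282,214) and (215,213), and the handle bar runs from (247,108) to (247,198).

Run:
```python
from h import *
c,T=wristT();K=c["intrinsics"]
P=[ray(K,T,p,.03) for p in [(211,77),(285,77),(282,214),(215,213)]]
for p in P:print(p.round(4))
ctr=sum(P)/4;ax=(P[0]+P[1]-P[2]-P[3]);print("ctr",ctr,np.degrees(np.arctan2(ax[1],ax[0])),np.linalg.norm(ax)/2)
a=ray(K,T,(247,108),.064);b=ray(K,T,(247.5,198),.064);print("bar",a,b,(a+b)/2,np.degrees(np.arctan2(*(a-b)[1::-1])),np.linalg.norm(a-b))
m=(a+b)/2;go([m[0],m[1],.057],72)
```

```text
[ 0.6913 -0.296   0.03  ]
[ 0.6722 -0.3533  0.03  ]
[ 0.5603 -0.316   0.03  ]
[ 0.5803 -0.2587  0.03  ]
ctr [ 0.62602861 -0.30600363  0.03      ] -18.515534043831387 0.11757429417251426
bar [ 0.65928087 -0.31708491  0.064     ] [ 0.59374867 -0.29521025  0.064     ] [ 0.62651477 -0.30614758  0.064     ] -18.459016720947563 0.06908668414906559
grasp [ 0.5951 -0.3037  0.1705] closing yaw -108.3 tilt 0.05 q6 1.34 t 18.4 open 0.0934 | shift tool(mm) [ 30.7  -7.5 113.5] turn(tool z) -0.3
```

```bash
python3 -m jog '1 .022 -.004 .02 0;1 .02 -.0035 .03 0;.5 0 0 .03 0;.5 0 0 .02 0;.5 0 0 .008 0;.5 0 0 .003 0;.5 0 0 0 0;.5 0 0 0 0;.5 0 0 0 0' 15
python3 -c "
from h import *
go([.6379,-.3098,.058],71.5)"
```

```text
t: 19.1
tool_pos: [0.6393, -0.3108, 0.1276]
orientation: [3.1, -0.498, 0.006]
force: [0.3, -0.1, 0.7]
opening: 0.051
gripper_force: 0.0
grasp [ 0.6396 -0.311   0.0626] closing yaw -108.3 tilt 0.23 q6 1.36 t 19.1 open 0.0510 | shift tool(mm) [-2.  -0.6  4.6] turn(tool z) 0.2
```

```bash
python3 -m jog '.4 0 -.0005 .002 0;.3 0 0 0 0;.2 0 0 0 0;0 0 0 0 0;0 0 0 0 0;0 0 0 0 0;0 0 0 0 0;0 0 0 0 0;0 0 0 0 0' 15
python3 -c "
from h import *
go([.6379,-.3098,.058],71.5)"
```

```text
t: 19.85
tool_pos: [0.6385, -0.3098, 0.1227]
orientation: [3.102, -0.498, 0.0]
force: [-0.5, -1.6, -0.2]
opening: 0.0137
gripper_force: 15.0
grasp [ 0.6385 -0.3098  0.0577] closing yaw -108.3 tilt 0.01 q6 1.37 t 19.9 open 0.0137 | shift tool(mm) [-0.5  0.2 -0.3] turn(tool z) 0.2
```

```bash
python3 -m jog '0 0 0 -.015 0;0 0 0 -.03 0;0 0 0 -.035 0;0 0 0 -.035 0;0 0 0 -.035 0;0 0 0 -.03 0;0 0 0 -.01 -3.5;0 0 0 0 -3.5;0 0 0 0 0;0 0 0 0 0' 15
python3 -c "
from h import *
go([.55,.31,.25],79)"
```

```text
t: 20.68
tool_pos: [0.6382, -0.3094, 0.3127]
orientation: [-3.126, 0.31, 0.001]
force: [-0.1, 0.4, -4.1]
opening: 0.0142
gripper_force: 15.0
grasp [ 0.6382 -0.3093  0.2477] closing yaw -101.3 tilt 0.05 q6 1.25 t 20.7 open 0.0142 | shift tool(mm) [-208.2 -589.9   -1.9] turn(tool z) -0.3
```

```bash
python3 -m jog '0 -.006 -.018 0 0;0 -.0116 -.033 0 0;0 -.0116 -.033 0 0;0 -.0116 -.033 0 0;0 -.0116 -.033 0 0;0 -.0116 -.033 0 0;0 -.0116 -.033 0 0;0 -.0116 -.033 0 0;0 -.0116 -.033 0 0;0 -.0116 -.033 0 0' 15
python3 -m jog '0 -.0116 -.033 0 0;0 -.0116 -.033 0 0;0 -.0116 -.033 0 0;0 -.0116 -.033 0 0;0 -.0116 -.033 0 0;0 -.0116 -.033 0 0;0 -.0116 -.033 0 0;0 -.01 -.03 0 0;0 0 -.014 0 0;0 0 0 0 0'
python3 -m jog '0 0 0 0 0;0 0 0 0 0'
python3 - <<'E'
from h import *
c,T=wristT();go([.55,.31,.25],79)
np.savez("w8.npz",K=c["intrinsics"],T=T)
cv2.imwrite("pics/w8.png",cv2.resize(c["color"][:,:,::-1],(800,600),interpolation=cv2.INTER_CUBIC))
E
```

```text
t: 21.52
tool_pos: [0.5904, 0.0225, 0.3116]
orientation: [3.126, -0.312, -0.004]
force: [1.1, 0.1, -4.4]
opening: 0.0141
gripper_force: 15.0
t: 22.35
tool_pos: [0.5544, 0.3116, 0.3112]
orientation: [3.127, -0.305, -0.004]
force: [-0.8, 0.1, -2.6]
opening: 0.0137
gripper_force: 15.0
t: 22.52
tool_pos: [0.5556, 0.3075, 0.3118]
orientation: [3.125, -0.31, -0.002]
force: [-0.4, -0.0, -2.8]
opening: 0.014
gripper_force: 15.0
grasp [0.5557 0.3071 0.2471] closing yaw -101.3 tilt 0.08 q6 2.19 t 22.6 open 0.0138 | shift tool(mm) [-6.2 -1.7 -2.9] turn(tool z) -0.3
```

View pics/w8.png

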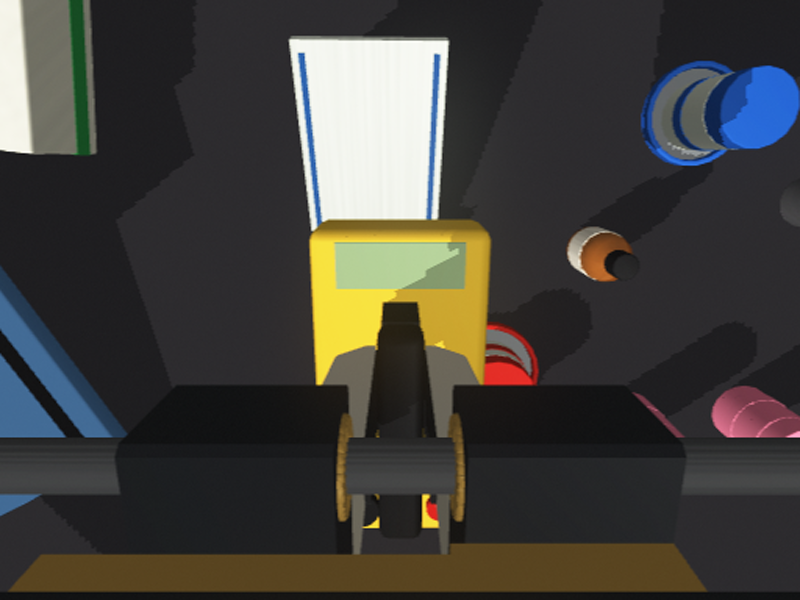

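The board top edge runs (290,38) to (449,38), its left side passes (312,222) and its right side (437,222), in the 800-scale picture. The meter hangs level with its display end up-slope. I'll get the ledge line from the earlier w4 picture.

Run:
```python
from h import *
z=np.load("w8.npz");K,T=z["K"],z["T"]
c=robot.read_camera("wrist");Tf=c["tool_from_camera"]
t,s=np.tan(np.radians(25)),np.radians(25)
# w4 ledge boundary
im=cv2.imread("pics/w4.png");hsv=cv2.cvtColor(im,cv2.COLOR_BGR2HSV)
T4=np.eye(4);T4[:3,:3]=R.from_rotvec([3.137,.159,0]).as_matrix();T4[:3,3]=[.4495,.2580,.2065];T4=T4@Tf
pts=[]
for u in range(150,236,5):
    b=np.where((hsv[:60,u,1]>120)&(abs(hsv[:60,u,0].astype(int)-106)<15))[0]
    pts.append((u,b.min(),b.max()))
print(pts[::4])
a=np.array([p for p in pts if p[1]>2])
for zz,k,n in((.0283,1,"inner top"),(.015,2,"lower")):
    W=np.array([ray(K,T4,(p[0],p[k]+(-.5 if k==1 else .5)),zz)[:2] for p in a])
    f=np.polyfit(W[:,1],W[:,0],1);print(n,"x=%.4f+%.4f*(y-.31)"%(np.polyval(f,.31),f[0]),"yaw",np.degrees(np.arctan(-f[0])))
# w8 edges: intersect with board plane given guess iteratively
O=np.array([.633,.308,.041])
yaw=np.radians(-11)
for it in range(5):
    M=R.from_euler("ZY",[yaw,-s]).as_matrix();n=M[:,2]
    def hit(uv):
        d=T[:3,:3]@np.linalg.inv(K)@np.array([uv[0]*.64,uv[1]*.64,1]);o=T[:3,3]
        return M.T@(o+d*(n@(O-o))/(n@d)-O)
    P=[hit(p) for p in [(290,39),(449,39),(437,220),(312,222)]]
    mid1=(P[0]+P[1])/2;mid2=(P[2]+P[3])/2;dd=mid1-mid2
    print(np.round(P,4).tolist(),O.round(4),np.degrees(yaw))
    yaw+=np.arctan2(dd[1],dd[0]);O=O+M@[0,(mid1[1]+mid2[1])/2,0]
```

```text
[(150, np.int64(0), np.int64(19)), (170, np.int64(7), np.int64(26)), (190, np.int64(14), np.int64(33)), (210, np.int64(20), np.int64(40)), (230, np.int64(27), np.int64(47))]
inner top x=0.5729+0.2101*(y-.31) yaw -11.866252853084257
lower x=0.5612+0.2074*(y-.31) yaw -11.719615990683243
[[0.0658, 0.0468, 0.0], [0.0652, -0.0437, 0.0], [-0.0549, -0.0417, 0.0], [-0.0559, 0.048, -0.0]] [0.633 0.308 0.041] -11.0
[[0.0652, 0.0453, -0.0], [0.0658, -0.0452, -0.0], [-0.0542, -0.0447, -0.0], [-0.0566, 0.045, -0.0]] [0.6335 0.3103 0.041 ] -11.756065534437488
[[0.0651, 0.0452, -0.0], [0.0659, -0.0452, -0.0], [-0.0541, -0.0448, -0.0], [-0.0566, 0.0449, -0.0]] [0.6335 0.3104 0.041 ] -11.826714698811621
[[0.0651, 0.0452, -0.0], [0.0659, -0.0452, 0.0], [-0.0541, -0.0448, -0.0], [-0.0566, 0.0448, -0.0]] [0.6335 0.3104 0.041 ] -11.833306650397969
[[0.0651, 0.0452, 0.0], [0.0659, -0.0452, -0.0], [-0.0541, -0.0448, -0.0], [-0.0566, 0.0448, 0.0]] [0.6335 0.3104 0.041 ] -11.833921623120997
```

```bash
python3 -m jog '0 .035 .002 0 0.4;0 .03 .002 .03 0;0 .009 0 .03 0;0 0 0 .02 0;0 0 0 .02 0;0 0 0 0 0;0 0 0 0 0;0 0 0 0 0' 15
python3 -c "
from h import *
go([.630,.311,.135],78.2);print(robot.read_state()['force'],robot.read_state()['wrist_torque'])"
```

```text
t: 23.28
tool_pos: [0.6276, 0.2895, 0.2151]
orientation: [-3.124, 0.32, -0.003]
force: [0.1, -0.1, -3.0]
opening: 0.0138
gripper_force: 15.0
grasp [0.6278 0.2895 0.1501] closing yaw -101.7 tilt 0.10 q6 2.13 t 23.3 open 0.0138 | shift tool(mm) [ -2.2 -21.5  15.1] turn(tool z) 0.1
[ 0.05892863 -0.0938139  -2.99125436] [ 0.01855734 -0.03158016  0.04160362]
```

```bash
python3 -m jog '0 -.001 -.011 0 0;0 -.001 -.0105 0 0;0 0 0 .01 0;0 0 0 .01 0;0 0 0 .005 0;0 0 0 0 0;0 0 0 0 0' 10
python3 -c "
from h import *
go([.630,.311,.104],78.2);print(robot.read_state()['force'],robot.read_state()['wrist_torque'])"
```

```text
t: 23.87
tool_pos: [0.6287, 0.3109, 0.1867]
orientation: [3.124, -0.319, -0.004]
force: [0.3, -0.6, -3.2]
opening: 0.0137
gripper_force: 10.0
grasp [0.6285 0.3108 0.1217] closing yaw -101.6 tilt 0.15 q6 2.16 t 23.9 open 0.0137 | shift tool(mm) [ 1.5 -0.5 17.7] turn(tool z) 0.2
[ 0.32590214 -0.57200121 -3.20982813] [-0.00173639  0.00452312  0.0179255 ]
```

Now press down slowly with a light grip so that the meter pivots onto the slope.

```bash
python3 -m jog '0 .001 0 .003 0;0 0 0 .003 0;0 0 0 .003 0;0 0 0 .002 0;0 0 0 0 0;0 0 0 0 0' 6
python3 -c "
from h import *
go([.630,.311,.104],78.2);print(robot.read_state()['force'],robot.read_state()['wrist_torque'])"
python3 -m jog '0 0 0 .002 0;0 0 0 .002 0;0 0 0 .002 0;0 0 0 0 0;0 0 0 0 0'
python3 - <<'E'
from h import *
c,T=wristT()
go([.630,.311,.104],78.2);print(robot.read_state()['force'])
cv2.imwrite("pics/w9.png",c["color"][:,:,::-1])
E
```

```text
t: 24.37
tool_pos: [0.63, 0.3114, 0.1776]
orientation: [-3.125, 0.318, 0.001]
force: [-4.9, 0.8, -0.2]
opening: 0.0137
gripper_force: 6.0
grasp [0.63   0.3114 0.1126] closing yaw -101.6 tilt 0.04 q6 2.16 t 24.4 open 0.0137 | shift tool(mm) [0.1 0.4 8.6] turn(tool z) 0.2
[-4.87876875  0.83345829 -0.1786808 ] [0.16115234 0.68420817 0.01541335]
t: 24.78
tool_pos: [0.63, 0.3114, 0.1715]
orientation: [-3.125, 0.318, 0.001]
force: [-5.5, 1.5, 0.1]
opening: 0.0146
gripper_force: 6.0
grasp [0.6301 0.3114 0.1066] closing yaw -101.6 tilt 0.03 q6 2.16 t 24.8 open 0.0136 | shift tool(mm) [-0.   0.4  2.6] turn(tool z) 0.2
[-1.73523109  0.15928031 -1.32479631]
```

View pics/w9.png

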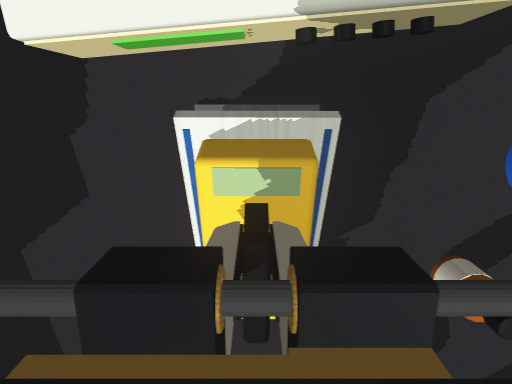

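The meter has pivoted up and is centred on the board (columns 197–318 against board edges 182–331). Now I'll finish pressing and slide it down-slope to the ledge.

```bash
python3 -m jog '0 0 0 .002 0;0 0 0 .001 0;0 0 0 0 0;0 0 0 0 0' 6
python3 -m jog '0 -.0027 0 .00127 0;0 -.0027 0 .00127 0;0 0 0 0 0;0 0 0 0 0'
python3 -m jog '0 -.0018 0 .0008 0;0 0 0 0 0;0 0 0 0 0'
python3 -m jog '0 -.0018 0 .0008 0;0 0 0 0 0;0 0 0 0 0'
python3 -c "
from h import *
go([.619,.313,.0986],78.2)"
```

```text
t: 25.17
tool_pos: [0.6306, 0.3113, 0.1693]
orientation: [-3.125, 0.319, -0.001]
force: [-5.0, 0.5, 5.2]
opening: 0.0139
gripper_force: 6.0
t: 25.5
tool_pos: [0.6264, 0.3124, 0.1674]
orientation: [-3.124, 0.319, -0.006]
force: [0.4, -0.1, 5.8]
opening: 0.0144
gripper_force: 6.0
t: 25.75
tool_pos: [0.6247, 0.3127, 0.1667]
orientation: [-3.124, 0.319, -0.006]
force: [0.4, -1.3, 6.2]
opening: 0.0141
gripper_force: 6.0
t: 26.0
tool_pos: [0.623, 0.3131, 0.1659]
orientation: [-3.124, 0.319, -0.006]
force: [0.1, 0.6, 6.9]
opening: 0.0139
gripper_force: 6.0
grasp [0.6232 0.3132 0.1009] closing yaw -101.7 tilt 0.23 q6 2.17 t 26.0 open 0.0139 | shift tool(mm) [-4.1  1.   2.3] turn(tool z) 0.1
```

```bash
for i in 1; do python3 -m jog '0 -.0018 0 .0006 0;0 0 0 0 0;0 0 0 0 0'; python3 -m jog '0 -.0018 0 .0007 0;0 0 0 0 0;0 0 0 0 0'; python3 -m jog '0 -.0018 0 .0007 0;0 0 0 0 0;0 0 0 0 0'; done | grep -E "pos|^force"
python3 - <<'E'
from h import *
c,T=wristT()
go([.619,.313,.0986],78.2);print(robot.read_state()['force'])
cv2.imwrite("pics/w10.png",c["color"][:,:,::-1])
hsv=cv2.cvtColor(c["color"],cv2.COLOR_RGB2HSV)
for u in (230,256,280): 
    k=np.where((abs(hsv[:,u,0].astype(int)-23)<8)&(hsv[:,u,1]>150))[0];print(u,k.min())
E
```

```text
tool_pos: [0.6209, 0.3134, 0.165]
force: [0.8, 0.0, 6.0]
tool_pos: [0.619, 0.3138, 0.1641]
force: [0.3, 0.4, 5.9]
tool_pos: [0.6171, 0.3141, 0.1633]
force: [0.3, -0.1, 6.8]
grasp [0.6173 0.3142 0.0983] closing yaw -101.7 tilt 0.15 q6 2.17 t 26.8 open 0.0140 | shift tool(mm) [ 1.9  0.8 -0.3] turn(tool z) 0.1
[1.15876689 1.13393114 5.82760857]
230 142
256 142
280 142
```

```bash
(python3 -m jog '0 -.0015 0 .0006 0;0 0 0 0 0;0 0 0 0 0'; python3 -m jog '0 -.0015 0 .0006 0;0 0 0 0 0;0 0 0 0 0'; python3 -m jog '0 -.0015 0 .0006 0;0 0 0 0 0;0 0 0 0 0'; python3 -m jog '0 -.0015 0 .0006 0;0 0 0 0 0;0 0 0 0 0') | grep -E "pos|^force"
python3 - <<'E'
from h import *
c,T=wristT();cv2.imwrite("pics/w11.png",c["color"][:,:,::-1])
s=robot.read_camera("scene");cv2.imwrite("pics/s1.png",cv2.resize(s["color"][165:245,335:435,::-1],(750,600),interpolation=cv2.INTER_CUBIC))
hsv=cv2.cvtColor(c["color"],cv2.COLOR_RGB2HSV)
k=np.where((abs(hsv[:,256,0].astype(int)-23)<8)&(hsv[:,256,1]>150))[0];print(k.min())
E
```

```text
tool_pos: [0.6156, 0.3144, 0.1626]
force: [0.3, -0.4, 4.9]
tool_pos: [0.6141, 0.3147, 0.162]
force: [0.8, -0.3, 5.1]
tool_pos: [0.6125, 0.315, 0.1613]
force: [1.0, -0.2, 4.8]
tool_pos: [0.611, 0.3153, 0.1606]
force: [1.2, -0.2, 5.8]
143
```

View pics/w11.png

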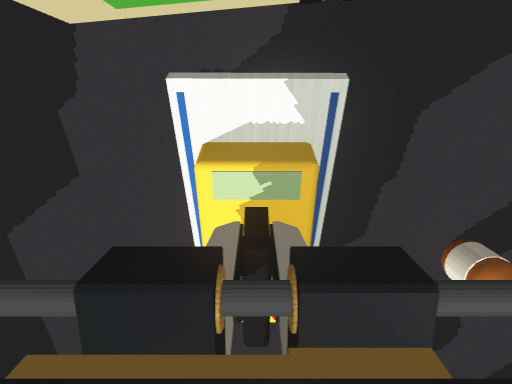

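Run:
```python
from h import *
c,T=wristT();K=c["intrinsics"]
O=np.array([.633,.3104,.041]);M=R.from_euler("ZY",[np.radians(-11.8),-np.radians(25)]).as_matrix();n=M[:,2]
def hit(uv,h=0):
    d=T[:3,:3]@np.linalg.inv(K)@np.array([uv[0],uv[1],1]);o=T[:3,3];Q=O+n*h
    return (M.T@(o+d*(n@(Q-o))/(n@d)-O)).round(4)
print("board far",hit((257,75.5)),[hit(p) for p in((166,75.5),(349,75.5))])
print("meter end h=0",[hit(p) for p in((206,142.5),(310,142.5))],"h=30 far top edge",[hit(p,.03) for p in((197,168),(318,168))])
print("level? same pixels at world z", [ray(K,T,(257,142.5),z).round(4) for z in(.04,.06,.08,.1)])
g=robot.read_state()['tool_pos']-[0,0,.065];print("grip in board",M.T@(g-O))
print("ledge top inner proj",[proj(K,T,O+M@np.array([-.06,y,.014])) for y in(-.045,.045)])
```

```text
board far [0.0668 0.0009 0.    ] [array([0.0667, 0.0458, 0.    ]), array([ 0.0668, -0.0445,  0.    ])]
meter end h=0 [array([ 0.0281,  0.0297, -0.    ]), array([ 0.0282, -0.0293,  0.    ])] h=30 far top edge [array([0.0322, 0.0303, 0.03  ]), array([ 0.0323, -0.0291,  0.03  ])]
level? same pixels at world z [array([0.6566, 0.3062, 0.04  ]), array([0.659 , 0.3058, 0.06  ]), array([0.6614, 0.3053, 0.08  ]), array([0.6638, 0.3049, 0.1   ])]
grip in board [0.0026568 0.0003316 0.0590014]
ledge top inner proj [array([321.76578159, 260.66917614]), array([193.72735559, 260.43430476])]
```

Run:
```python
from h import *
from scipy.optimize import least_squares
K=robot.read_camera("wrist");Tf=K["tool_from_camera"];K=K["intrinsics"]
def rows(th,d,h):
    # tool frame: x fwd(heading), z down. meter point (x,z) rel grip (d,h)
    out=[]
    for x,z in((.06,0),(.06,.03),(.035,.064)):
        a,b=x-d,z-h
        X=a*np.cos(th)-b*np.sin(th);Z=a*np.sin(th)+b*np.cos(th)
        p=np.linalg.inv(Tf)@[X,0,.065-Z,1];q=K@p[:3];out.append((q/q[2])[1])
    return np.array(out)
for n,o in(("w8",[141,150.5,193]),("w9",[140,164,203]),("w11",[142.5,167,206])):
    r=least_squares(lambda v:rows(v[0],v[1]/100,.0577)-o,[.1,1.2]);print(n,np.degrees(r.x[0]),r.x[1]*10,"mm",r.fun.round(1))
print(rows(0,.0126,.0577),rows(np.radians(25),.0126,.0577),rows(np.radians(25),.032,.0577))
```

```text
w8 -9.83610480244592 6.37235442105177 mm [ 4.7 -7.   2.5]
w9 -6.613141454798568 11.62508568049276 mm [  8.8 -13.7   5.3]
w11 -6.764720401098877 13.081434476032705 mm [  8.9 -13.9   5.3]
[140.23693599 146.96476766 213.47703346] [107.61798015 137.79643205 231.02030897] [139.62141462 171.99751276 259.95237338]
```

View pics/s1.png

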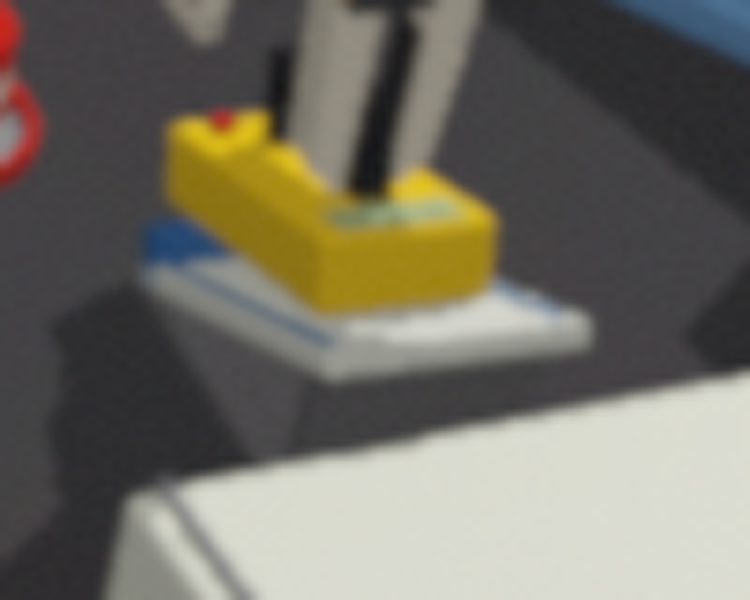

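The scene crop shows the meter still nearly level in the fingers: the bar slipped instead of pivoting, so the lower end is above the ledge. I'll take it back to clear bench and regrip near the display end, so that gravity tilts it.

```bash
python3 -m jog '0 0 0 0 0;0 0 0 0 0;0 0 0 -.01 0;0 0 0 -.02 0;0 0 0 -.03 0;0 0 0 -.03 0;0 0 0 -.03 0;0 0 0 -.02 0;0 0 0 0 0;0 0 0 0 0' 25
python3 - <<'E'
from h import *
go([.626,-.306,.15],78)
c,T=wristT();cv2.imwrite("pics/w12.png",c["color"][:,:,::-1])
hsv=cv2.cvtColor(c["color"],cv2.COLOR_RGB2HSV)
k=np.where((abs(hsv[:,256,0].astype(int)-23)<8)&(hsv[:,256,1]>150))[0];print(k.min(),hsv[k.min():k.min()+40:3,230,2])
E
```

```text
t: 28.83
tool_pos: [0.6106, 0.3153, 0.3003]
orientation: [-3.125, 0.319, -0.002]
force: [0.7, 0.5, -3.5]
opening: 0.014
gripper_force: 25.0
grasp [0.6107 0.3154 0.2353] closing yaw -101.6 tilt 0.09 q6 2.18 t 28.8 open 0.0140 | shift tool(mm) [140.3 605.6  85. ] turn(tool z) 0.4
142 [129 130 132 133 134 134 144 198 233 245 212 211 211 211]
```

```bash
python3 -m jog '0 .004 .018 0 0;0 .008 .035 0 0;0 .008 .035 0 0;0 .008 .035 0 0;0 .008 .035 0 0;0 .008 .035 0 0;0 .008 .035 0 0;0 .008 .035 0 0;0 .008 .035 0 0;0 .008 .035 0 0' 25
python3 -m jog '0 .008 .035 0 0;0 .008 .035 0 0;0 .008 .035 0 0;0 .008 .035 0 0;0 .008 .035 0 0;0 .008 .035 0 0;0 .008 .035 0 0;0 .008 .027 0 0;0 0 0 .03 0;0 0 0 .03 0'
python3 -m jog '0 0 0 .03 0;0 0 0 .03 0;0 0 0 .02 0;0 0 0 0 0;0 0 0 0 0'
python3 -c "
from h import *
go([.626,-.306,.15],78)"
```

```text
t: 29.72
tool_pos: [0.616, -0.0278, 0.2959]
orientation: [-3.125, 0.319, 0.009]
force: [-0.2, 0.5, -2.7]
opening: 0.0135
gripper_force: 25.0
t: 30.55
tool_pos: [0.6248, -0.3081, 0.2378]
orientation: [3.125, -0.324, 0.001]
force: [-0.7, 0.2, -4.2]
opening: 0.0135
gripper_force: 25.0
t: 30.97
tool_pos: [0.623, -0.3042, 0.1551]
orientation: [-3.122, 0.318, 0.012]
force: [0.9, 0.1, -2.0]
opening: 0.0134
gripper_force: 25.0
grasp [ 0.6226 -0.304   0.0902] closing yaw -101.6 tilt 0.47 q6 1.25 t 31.0 open 0.0134 | shift tool(mm) [  3.3   1.2 -59.9] turn(tool z) 0.4
```

```bash
(python3 -m jog '0 0 0 .01 0;0 0 0 .01 0;0 0 0 0 0;0 0 0 0 0'; for r in 1; do python3 -m jog '0 0 0 .005 0;0 0 0 0 0;0 0 0 0 0'; python3 -m jog '0 0 0 .005 0;0 0 0 0 0;0 0 0 0 0';python3 -m jog '0 0 0 .004 0;0 0 0 0 0;0 0 0 0 0'; done) | grep -E "pos|^force"
```

```text
tool_pos: [0.6255, -0.3056, 0.1401]
force: [-0.6, -0.8, -3.3]
tool_pos: [0.6266, -0.3061, 0.1367]
force: [3.5, -0.5, 2.9]
tool_pos: [0.6257, -0.3057, 0.1303]
force: [3.3, -1.4, 4.0]
tool_pos: [0.625, -0.3054, 0.1252]
force: [1.3, 0.1, 2.1]
```

```bash
python3 -m jog '.3 0 0 0 0;.4 0 0 0 0;.4 0 0 0 0;.4 0 0 0 0;.4 0 0 0 0;.4 0 0 0 0;.4 0 0 -.02 0;.7 0 0 -.03 0;1 0 0 -.03 0;1 -.03 0 -.03 0' 15
python3 -m jog '1 0 0 0 0;1 0 0 0 0;1 0 0 0 0'
python3 - <<'E'
from h import *
c,T=wristT();go([.626,-.306,.15],78)
np.savez("w13.npz",K=c["intrinsics"],T=T)
cv2.imwrite("pics/w13.png",c["color"][:,:,::-1])
E
```

```text
t: 32.88
tool_pos: [0.5984, -0.2996, 0.2349]
orientation: [-3.125, 0.317, 0.0]
force: [1.1, -1.4, 0.9]
opening: 0.0524
gripper_force: 0.0
t: 33.13
tool_pos: [0.5965, -0.2996, 0.2352]
orientation: [3.125, -0.319, 0.001]
force: [-0.5, 1.5, -0.8]
opening: 0.0725
gripper_force: 0.0
grasp [ 0.5962 -0.2993  0.1691] closing yaw -101.6 tilt 0.08 q6 1.23 t 33.2 open 0.0762 | shift tool(mm) [30.5  0.5 19. ] turn(tool z) 0.4
```

View pics/w13.png

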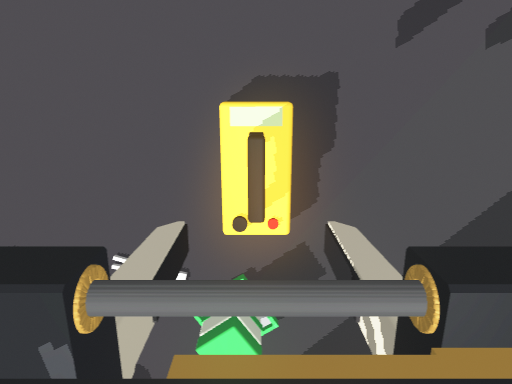

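The meter lies flat again, with its bar from (257,133) to (257,222) and in line with the tool. That was my last picture, so the rest goes by numbers.

Run:
```python
from h import *
z=np.load("w13.npz");K,T=z["K"],z["T"]
a=ray(K,T,(257,133),.064);b=ray(K,T,(257,222),.064);m=(a+b)/2;u=(a-b)/np.linalg.norm(a-b)
P=[ray(K,T,p,.03) for p in [(220,102),(293,102),(290,235),(223,234)]];c=sum(P)/4
print(m,np.linalg.norm(a-b),c,np.degrees(np.arctan2(u[1],u[0])));g=m+.026*u;print(g)
go([g[0],g[1],.056],np.degrees(np.arctan2(u[1],u[0]))+90)
```

```text
[ 0.60797609 -0.30197998  0.064     ] 0.07094241068068903 [ 0.60672744 -0.30139634  0.03      ] -11.662164536472881
[ 0.63343936 -0.30723564  0.064     ]
grasp [ 0.5962 -0.2993  0.1691] closing yaw -101.6 tilt 0.08 q6 1.23 t 33.2 open 0.0762 | shift tool(mm) [ 38.2   0.3 113. ] turn(tool z) 0.0
```

```bash
python3 -m jog '.8 .02 0 .02 0;.6 .018 0 .03 0;.5 0 0 .03 0;.4 0 0 .02 0;.4 0 0 .008 0;.4 0 0 .003 0;.4 0 0 0 0;.3 0 0 0 0;.2 0 0 0 0;0 0 0 0 0' 20
python3 -m jog '0 0 0 0 0;0 0 0 0 0;0 0 0 0 0;0 0 0 0 0;0 0 0 0 0'
python3 -c "
from h import *
go([.6334,-.3072,.057],78)
"
```

```text
t: 34.02
tool_pos: [0.6347, -0.3079, 0.1265]
orientation: [3.124, -0.319, 0.005]
force: [-0.1, 0.5, -0.2]
opening: 0.022
gripper_force: 0.0
t: 34.43
tool_pos: [0.6344, -0.3076, 0.1258]
orientation: [3.125, -0.319, 0.003]
force: [-0.3, 0.1, 5.7]
opening: 0.0139
gripper_force: 20.0
grasp [ 0.6345 -0.3077  0.0608] closing yaw -101.6 tilt 0.12 q6 1.25 t 34.4 open 0.0139 | shift tool(mm) [-1.2 -0.3  3.8] turn(tool z) 0.4
```

```bash
python3 -m jog '0 0 0 0 0;0 0 0 0 0;0 -.003 0 -.004 0;0 -.003 0 -.004 0;0 -.003 0 -.0035 0;0 -.003 0 -.0035 0;0 -.0034 0 -.003 0;0 -.0034 0 -.003 0;0 0 0 0 0;0 0 0 0 0' 4
cat > tilt.py <<'E'
from h import *
from scipy.optimize import least_squares
s=robot.read_state();c,T=wristT();K=c["intrinsics"];Tf=c["tool_from_camera"]
hsv=cv2.cvtColor(c["color"],cv2.COLOR_RGB2HSV)
Y=(abs(hsv[...,0].astype(int)-23)<9)&(hsv[...,1]>130)&(hsv[...,2]>60)
u0=int(round((K@np.linalg.inv(Tf)[:3,3])[0]/1)) if 0 else 257
far=[np.where(Y[:,u])[0].min() for u in(232,282)]
gr=[]
for u in(232,245,270,282):
    col=c["color"][far[0]:far[0]+70,u].astype(int).sum(1);gr.append(far[0]+int(np.argmax(np.diff(col[:45]))))
# display rows: greenish, low saturation
D=(hsv[...,1]<110)&(hsv[...,2]>90)&(abs(hsv[...,0].astype(int)-50)<30);
dr=np.where(D[far[0]:far[0]+110,232:282].mean(1)>.5)[0]+far[0]
yc=np.where(Y[far[0]+8])[0]
def px(th,d,h,x,y,z):
    a,b=x-d,z-h;X=a*np.cos(th)-b*np.sin(th);Z=a*np.sin(th)+b*np.cos(th)
    p=np.linalg.inv(Tf)@[X,y,.065-Z,1];q=K@p[:3];return q[:2]/q[2]
print("far",far,"topedge",gr,"display rows",dr[[0,-1]] if len(dr) else dr,"cols at far+8",yc.min(),yc.max(),"force",s["force"].round(1),"grasp z",(s["tool_pos"][2]-.065).round(4))
for th in(0,10,15,20,25,30):
    t=np.radians(th);d,h=.0274,.0608
    print(th,[px(t,d,h,*p).round(0)[1] for p in((.06,0,0),(.06,0,.03))],"cols low/top",[px(t,d,h,.06,y,z).round(0)[0] for z in(0,.03) for y in(-.031,.031)])
E
python3 tilt.py
```

```text
t: 35.27
tool_pos: [0.6152, -0.3035, 0.1456]
orientation: [3.125, -0.319, 0.001]
force: [0.2, -1.6, -1.9]
opening: 0.014
gripper_force: 4.0
far [np.int64(150), np.int64(150)] topedge [np.int64(175), np.int64(175), np.int64(175), np.int64(165)] display rows [176 232] cols at far+8 203 309 force [ 0.2 -1.6 -1.9] grasp z 0.0806
0 [np.float64(163.0), np.float64(173.0)] cols low/top [np.float64(208.0), np.float64(306.0), np.float64(200.0), np.float64(314.0)]
10 [np.float64(149.0), np.float64(167.0)] cols low/top [np.float64(206.0), np.float64(309.0), np.float64(198.0), np.float64(317.0)]
15 [np.float64(142.0), np.float64(164.0)] cols low/top [np.float64(205.0), np.float64(310.0), np.float64(197.0), np.float64(318.0)]
20 [np.float64(136.0), np.float64(162.0)] cols low/top [np.float64(203.0), np.float64(311.0), np.float64(196.0), np.float64(320.0)]
25 [np.float64(130.0), np.float64(161.0)] cols low/top [np.float64(202.0), np.float64(313.0), np.float64(194.0), np.float64(321.0)]
30 [np.float64(124.0), np.float64(160.0)] cols low/top [np.float64(200.0), np.float64(315.0), np.float64(193.0), np.float64(323.0)]
```

```bash
python3 -m jog '0 -.0036 0 -.003 0;0 -.0037 0 -.0028 0;0 -.004 0 -.0025 0;0 -.004 0 -.0025 0;0 -.0032 0 -.0018 0;0 0 0 0 0;0 0 0 0 0' 4
python3 tilt.py | head -1
```

```text
t: 35.9
tool_pos: [0.597, -0.2998, 0.1581]
orientation: [3.125, -0.319, 0.0]
force: [0.4, -0.1, -1.7]
opening: 0.0141
gripper_force: 4.0
far [np.int64(138), np.int64(138)] topedge [np.int64(172), np.int64(172), np.int64(172), np.int64(172)] display rows [172 196] cols at far+8 201 311 force [ 0.4 -0.1 -1.7] grasp z 0.0931
```

```bash
python3 -m jog '0 0 0 0 0;0 0 0 0 0;0 0 0 -.01 0;0 0 0 -.02 0;0 0 0 -.02 0;0 0 0 0 0;0 0 0 0 0' 30
cat >> tilt.py <<'E'
for h in(.053,.057,.0608):
    r=least_squares(lambda v:[px(v[0],v[1]/100,h,.06,0,0)[1]-far[0]+.5,px(v[0],v[1]/100,h,.06,0,.03)[1]-np.median(gr)-.5],[.4,2.7])
    t,d=r.x[0],r.x[1]/100
    print("h",h,"theta",np.degrees(t).round(1),"d",d.round(4),"width",[px(t,d,h,.06,y,0)[0].round(1) for y in(-.031,.031)],"low edge below/behind grip",((d+.06)*np.sin(t)+h*np.cos(t)).round(4),((d+.06)*np.cos(t)-h*np.sin(t)).round(4))
E
python3 tilt.py | sed -n '1p;8,$p'
```

```text
t: 36.53
tool_pos: [0.5982, -0.3003, 0.2098]
orientation: [3.124, -0.318, 0.006]
force: [-0.1, -0.5, -4.2]
opening: 0.0138
gripper_force: 30.0
far [np.int64(138), np.int64(138)] topedge [np.int64(172), np.int64(172), np.int64(172), np.int64(172)] display rows [172 196] cols at far+8 201 311 force [-0.1 -0.5 -4.2] grasp z 0.1448
h 0.053 theta 26.6 d 0.0287 width [np.float64(199.7), np.float64(315.1)] low edge below/behind grip 0.0871 0.0556
h 0.057 theta 27.7 d 0.032 width [np.float64(200.9), np.float64(313.8)] low edge below/behind grip 0.0932 0.055
h 0.0608 theta 28.7 d 0.0353 width [np.float64(202.1), np.float64(312.6)] low edge below/behind grip 0.0991 0.0544
```

```bash
python3 -m jog '0 0 0 -.03 0;0 0 0 -.035 0;0 0 0 -.035 0;0 0 0 -.01 0;0 0 0 0 0' 30
python3 -c "
from h import *
go([.6425,.3084,.25],78.2)"; python3 tilt.py | sed -n '1p;9p'
```

```text
t: 37.0
tool_pos: [0.5983, -0.3004, 0.321]
orientation: [3.123, -0.318, 0.008]
force: [0.8, -0.1, -3.6]
opening: 0.0135
gripper_force: 30.0
grasp [ 0.5987 -0.3006  0.256 ] closing yaw -101.6 tilt 0.33 q6 1.23 t 37.0 open 0.0135 | shift tool(mm) [ -80.  -605.3    4.4] turn(tool z) 0.2
far [np.int64(138), np.int64(138)] topedge [np.int64(172), np.int64(172), np.int64(174), np.int64(172)] display rows [172 196] cols at far+8 201 311 force [ 0.8 -0.1 -3.6] grasp z 0.256
h 0.057 theta 27.7 d 0.032 width [np.float64(200.9), np.float64(313.8)] low edge below/behind grip 0.0932 0.055
```

```bash
python3 -m jog '0 -.003 -.019 0 0;0 -.0046 -.035 0 0;0 -.0046 -.035 0 0;0 -.0046 -.035 0 0;0 -.0046 -.035 0 0;0 -.0046 -.035 0 0;0 -.0046 -.035 0 0;0 -.0046 -.035 0 0;0 -.0046 -.035 0 0;0 -.0046 -.035 0 0' 30
python3 -m jog '0 -.0046 -.035 0 0;0 -.0046 -.035 0 0;0 -.0046 -.035 0 0;0 -.0046 -.035 0 0;0 -.0046 -.035 0 0;0 -.0046 -.035 0 0;0 -.0046 -.035 0 0;0 -.0046 -.025 0 0;0 0 0 0 0;0 0 0 0 0'
python3 -m jog '0 0 0 .03 0;0 0 0 .03 0;0 0 0 .02 0;0 0 0 0 0;0 0 0 0 0;0 0 0 0 0'
python3 - <<'E'
from h import *
go([.6425,.3084,.130],78.2)
E
python3 tilt.py | sed -n '1p;9p'
```

```text
t: 37.88
tool_pos: [0.6196, 0.0381, 0.3129]
orientation: [3.125, -0.319, -0.01]
force: [-0.0, 0.4, -3.8]
opening: 0.0138
gripper_force: 30.0
t: 38.72
tool_pos: [0.638, 0.3095, 0.3124]
orientation: [3.123, -0.314, -0.01]
force: [0.3, 0.1, -4.1]
opening: 0.0135
gripper_force: 30.0
t: 39.22
tool_pos: [0.6399, 0.3074, 0.2384]
orientation: [3.125, -0.32, 0.0]
force: [-0.0, 0.4, -3.3]
opening: 0.0137
gripper_force: 30.0
grasp [0.64   0.3074 0.1734] closing yaw -101.7 tilt 0.02 q6 2.15 t 39.2 open 0.0137 | shift tool(mm) [ 2.3 -1.5 43.4] turn(tool z) 0.1
far [np.int64(138), np.int64(138)] topedge [np.int64(172), np.int64(172), np.int64(173), np.int64(172)] display rows [172 196] cols at far+8 201 310 force [-0.   0.4 -3.3] grasp z 0.1734
h 0.057 theta 27.7 d 0.032 width [np.float64(200.9), np.float64(313.8)] low edge below/behind grip 0.0932 0.055
```

```bash
(python3 -m jog '0 .002 -.0015 .02 0;0 0 0 .02 0;0 0 0 .008 0;0 0 0 0 0;0 0 0 0 0' 12; python3 -m jog '0 0 0 .003 0;0 0 0 .003 0;0 0 0 0 0;0 0 0 0 0'; python3 -m jog '0 0 0 .003 0;0 0 0 0 0;0 0 0 0 0'; python3 -m jog '0 0 0 .003 0;0 0 0 0 0;0 0 0 0 0')| grep -E "pos|^force"
```

```text
tool_pos: [0.6421, 0.3092, 0.1908]
force: [0.3, 0.3, -2.8]
tool_pos: [0.642, 0.3093, 0.1843]
force: [0.9, -0.3, -2.3]
tool_pos: [0.6417, 0.3092, 0.1806]
force: [-0.6, 0.3, -3.3]
tool_pos: [0.6419, 0.3095, 0.1787]
force: [-4.0, -0.3, 3.3]
```

```bash
(python3 -m jog '0 0 0 .0015 0;0 0 0 .001 0;0 0 0 0 0;0 0 0 0 0' 5; python3 -m jog '0 -.0036 0 .0017 0;0 0 0 0 0;0 0 0 0 0'; python3 -m jog '0 -.0027 0 .0013 0;0 0 0 0 0;0 0 0 0 0'; python3 -m jog '0 -.0018 0 .0008 0;0 0 0 0 0;0 0 0 0 0')| grep -E "pos|^force"; python3 tilt.py | sed -n '1p;8,$p'
```

```text
tool_pos: [0.6428, 0.3093, 0.1769]
force: [-1.0, -1.7, 5.4]
tool_pos: [0.6388, 0.3104, 0.1748]
force: [-0.2, -1.1, 5.7]
tool_pos: [0.636, 0.311, 0.1732]
force: [-1.1, 0.9, 4.7]
tool_pos: [0.6342, 0.3113, 0.1723]
force: [-0.7, 0.3, 5.1]
far [np.int64(140), np.int64(141)] topedge [np.int64(176), np.int64(176), np.int64(181), np.int64(176)] display rows [176 200] cols at far+8 201 312 force [-0.7  0.3  5.1] grasp z 0.1073
h 0.053 theta 28.5 d 0.0311 width [np.float64(199.6), np.float64(315.3)] low edge below/behind grip 0.0901 0.0547
h 0.057 theta 29.7 d 0.0347 width [np.float64(200.9), np.float64(313.9)] low edge below/behind grip 0.0965 0.054
h 0.0608 theta 30.9 d 0.0384 width [np.float64(202.1), np.float64(312.7)] low edge below/behind grip 0.1027 0.0532
```

```bash
cat > bd.py <<'E'
from h import *
c,T=wristT();K=c["intrinsics"]
hsv=cv2.cvtColor(c["color"],cv2.COLOR_RGB2HSV)
Y=(abs(hsv[...,0].astype(int)-23)<9)&(hsv[...,1]>130)&(hsv[...,2]>60)
O=np.array([.633,.3104,.041]);M=R.from_euler("ZY",[np.radians(-11.8),-np.radians(25)]).as_matrix();n=M[:,2]
def hit(uv,h=0):
    d=T[:3,:3]@np.linalg.inv(K)@np.array([uv[0],uv[1],1]);o=T[:3,3];Q=O+n*h
    return (M.T@(o+d*(n@(Q-o))/(n@d)-O)).round(4)
f=np.where(Y[:,232:282].mean(1)>.5)[0].min();y=np.where(Y[f+3])[0]
r=c["color"][:,257].astype(int).sum(1);e=np.where(r[:f-3]>300)[0]
print("rows far",f,"board top row",e.min() if len(e) else None,"meter end on plane",hit((y.min()+.5,f)),hit((y.max()+.5,f)),"board far",hit((257,e.min()))[0] if len(e) else None)
s=robot.read_state();print("grip in board",(M.T@(s["tool_pos"]-[0,0,.065]-O)).round(4),s["force"].round(1))
E
python3 bd.py
```

```text
rows far 140 board top row 0 meter end on plane [0.0555 0.0319 0.    ] [ 0.0556 -0.0287  0.    ] board far 0.1259
grip in board [0.0289 0.0011 0.0597] [ 0.1 -0.1  4.8]
```

```bash
for i in 1; do python3 -m jog '0 -.0018 0 .0006 0;0 0 0 0 0;0 0 0 0 0' 5|grep ^force; python3 bd.py;  python3 -m jog '0 -.0018 0 .0006 0;0 0 0 0 0;0 0 0 0 0'|grep ^force; python3 bd.py; python3 -m jog '0 -.0018 0 .0006 0;0 0 0 0 0;0 0 0 0 0'|grep ^force; python3 bd.py; done
```

```text
force: [4.1, -0.1, 6.3]
rows far 139 board top row 0 meter end on plane [ 0.0547  0.0316 -0.    ] [ 0.0548 -0.0288 -0.    ] board far 0.1244
grip in board [0.0273 0.001  0.0597] [ 4.5 -0.5  5.7]
force: [5.1, 0.4, 5.2]
rows far 136 board top row 0 meter end on plane [0.0546 0.032  0.    ] [ 0.0548 -0.0292 -0.    ] board far 0.1224
grip in board [0.0255 0.0009 0.0598] [4.7 0.6 5.6]
force: [5.3, 1.0, 3.8]
rows far 133 board top row 0 meter end on plane [0.0544 0.0318 0.    ] [ 0.0545 -0.0291  0.    ] board far 0.1203
grip in board [0.0234 0.0009 0.0599] [5.2 1.4 4.4]
```

The ledge is reached (fx about +5 N, and the meter stays put while the tool slips). Release.

```bash
python3 -m jog '0 .001 0 0 0;0 0 0 0 0;.2 0 0 0 0;.3 0 0 0 0;.35 0 0 0 0;.35 0 0 0 0;.35 0 0 0 0;.35 0 0 0 0;.35 0 0 0 0' 5|grep -E "^force|opening"
python3 bd.py
python3 -m jog '.4 0 0 -.02 0;.5 0 0 -.03 0;.6 0 0 -.04 0;.8 0 0 -.04 0;1 -.03 0 -.02 0;1 -.03 0 0 0;1 -.03 0 0 0;1 -.03 0 0 0;1 0 0 0 0;1 0 0 0 0'|grep -E "pos|^force"
python3 bd.py
python3 - <<'E'
from h import *
# outline of meter in wrist view
c,T=wristT();K=c["intrinsics"];hsv=cv2.cvtColor(c["color"],cv2.COLOR_RGB2HSV)
Y=((abs(hsv[...,0].astype(int)-23)<9)&(hsv[...,1]>130)&(hsv[...,2]>60))
O=np.array([.633,.3104,.041]);M=R.from_euler("ZY",[np.radians(-11.8),-np.radians(25)]).as_matrix()
r=np.where(Y.sum(1)>20)[0];print("yellow rows",r.min(),r.max())
for k in range(r.min(),r.max(),14): y=np.where(Y[k])[0];print(k,y.min(),y.max(),end="; ")
print()
for n,x,z in(("end bottom",.06,0),("end top",.06,.03),("low top",-.06,.03)): print(n,[proj(K,T,O+M@np.array([x,y,z])).round(0) for y in(.031,-.031)])
print("board far corners pred",[proj(K,T,O+M@np.array([.0668,y,0])).round(0) for y in(.045,-.045)])
E
```

```text
force: [0.7, 0.7, -0.4]
opening: 0.0324
rows far 133 board top row 0 meter end on plane [ 0.0548  0.0318 -0.    ] [ 0.0549 -0.0288  0.    ] board far 0.1204
grip in board [0.0236 0.0007 0.0593] [ 0.5 -0.2  0.5]
tool_pos: [0.5109, 0.3366, 0.3202]
force: [0.4, 0.1, 0.2]
rows far 10 board top row 0 meter end on plane [ 0.031   0.0336 -0.    ] [ 0.0312 -0.0314 -0.    ] board far 0.0395
grip in board [-0.0217  0.0005  0.2465] [-0.4 -0.1 -0.2]
yellow rows 12 378
12 222 291; 26 222 290; 40 223 289; 54 224 288; 68 225 287; 82 226 286; 96 227 286; 110 227 285; 124 397 407; Traceback (most recent call last):
  File "<stdin>", line 7, in <module>
    return umr_minimum(a, axis, None, out, keepdims, initial, where)
ValueError: zero-size array to reduction operation minimum which has no identity
```

Run:
```python
from h import *
c,T=wristT();K=c["intrinsics"];cv2.imwrite("pics/w14.png",c["color"][:,:,::-1]);hsv=cv2.cvtColor(c["color"],cv2.COLOR_RGB2HSV)
Y=((abs(hsv[...,0].astype(int)-23)<9)&(hsv[...,1]>130)&(hsv[...,2]>60))
O=np.array([.633,.3104,.041]);M=R.from_euler("ZY",[np.radians(-11.8),-np.radians(25)]).as_matrix()
rr=np.where(Y[:220,215:300].sum(1)>8)[0];print("yellow rows",rr.min(),rr.max())
B=(abs(hsv[...,0].astype(int)-106)<15)&(hsv[...,1]>100)
for u in(205,225,257,285,310):
    b=np.where(B[:220,u])[0];yy=np.where(Y[:220,u])[0];print(u,"blue",b[:1],b[-1:],"yellow",yy[:1],yy[-1:],end="; ")
print()
for n,x,z in(("end bottom",.06,0),("end top",.06,.03),("low top",-.06,.03),("low bot",-.06,0),("ledge top in",-.06,.014)): print(n,[proj(K,T,O+M@np.array([x,y,z])).round(0) for y in(.031,-.031)])
print("board far corners pred",[proj(K,T,O+M@np.array([.0668,y,0])).round(0) for y in(.045,-.045)])
print("bar",[proj(K,T,O+M@np.array([x,0,.064])).round(0) for x in(.035,-.035)])
k=(c["color"][:150,250:262].astype(int).sum(2)<170).sum(1);kk=np.where(k>6)[0];print("dark rows",kk.min(),kk.max())
for row in(4,8,40,90):
    g=c["color"][row].astype(int).sum(1);w=np.where((g[150:360]>330))[0]+150;y=np.where(Y[row,150:360])[0]+150;print(row,"bright",w[:1],w[-1:],"yellow",y[:1],y[-1:])
```

```text
yellow rows 0 115
205 blue [] [] yellow [] []; 225 blue [107] [118] yellow [0] [81]; 257 blue [117] [118] yellow [13] [115]; 285 blue [114] [118] yellow [0] [110]; 310 blue [] [] yellow [] []; 
end bottom [array([223., -24.]), array([293., -23.])]
end top [array([220., -18.]), array([296., -18.])]
low top [array([228., 115.]), array([287., 115.])]
low bot [array([230., 102.]), array([285., 102.])]
ledge top in [array([229., 108.]), array([286., 108.])]
board far corners pred [array([207., -33.]), array([309., -33.])]
bar [array([258.,  26.]), array([258., 108.])]
dark rows 19 31
4 bright [208] [306] yellow [221] [291]
8 bright [208] [305] yellow [221] [291]
40 bright [211] [303] yellow [223] [289]
90 bright [215] [298] yellow [226] [286]
```

```bash
python3 -m jog '1 .04 0 -.02 0;1 .03 0 0 0;1 0 0 0 0;1 0 0 0 0;1 0 0 0 0'|grep pos
python3 - <<'E'
from h import *
c,T=wristT();K=c["intrinsics"];cv2.imwrite("pics/w15.png",c["color"][:,:,::-1]);hsv=cv2.cvtColor(c["color"],cv2.COLOR_RGB2HSV)
Y=((abs(hsv[...,0].astype(int)-23)<9)&(hsv[...,1]>130)&(hsv[...,2]>60))
O=np.array([.633,.3104,.041]);M=R.from_euler("ZY",[np.radians(-11.8),-np.radians(25)]).as_matrix()
rr=np.where(Y[:220,215:300].sum(1)>8)[0];print("yellow rows",rr.min(),rr.max())
for k in (rr.min()+2,rr.min()+20,rr.max()-20,rr.max()-3): y=np.where(Y[k,180:340])[0]+180;w=np.where(c["color"][k].astype(int).sum(1)[180:340]>330)[0]+180;print(k,y.min(),y.max(),"board",w.min(),w.max())
for n,x,z in(("end bottom",.06,0),("end top",.06,.03),("low top",-.06,.03)): print(n,[proj(K,T,O+M@np.array([x,y,z])).round(1) for y in(.031,-.031)])
b=np.where(c["color"][:80,257].astype(int).sum(1)>300)[0];print("board top row",b[:1],"pred",proj(K,T,O+M@np.array([.0668,0,0])).round(1))
col=c["color"][rr.min():rr.min()+30,230].astype(int).sum(1);print(col)
c=robot.read_camera("top");K,T=c["intrinsics"],c["pose"];hsv=cv2.cvtColor(c["color"],cv2.COLOR_RGB2HSV)
cv2.imwrite("pics/top1.png",c["color"][:,:,::-1])
old=cv2.resize(cv2.imread("pics/top0.png"),(512,384),interpolation=cv2.INTER_AREA)[:,:,::-1].astype(int)
for n,(u,v) in {"amber":(194,173),"lead":(256,170)}.items():
    print(n,"mean diff",np.abs(old[v-9:v+9,u-9:u+9]-c["color"][v-9:v+9,u-9:u+9].astype(int)).mean())
for n,h,p,z,ho in(("blue",110,(.6116,.0862),.076,0),("red",0,(.4485,.259),.05,0),("green",65,(.4526,-.2445),.064,0)):
    q=proj(K,T,np.array([*p,z]));d=abs(hsv[...,0].astype(int)-h);d=np.minimum(d,180-d)
    u,v=q.astype(int);m=((d<14)&(hsv[...,1]>110)&(hsv[...,2]>60))[v-26:v+26,u-26:u+26].astype(np.uint8)
    m=cv2.morphologyEx(m,cv2.MORPH_OPEN,np.ones((6,6),np.uint8));l=np.argwhere(m)
    print(n,"pred lid px",q.round(1),"seen",(l.mean(0)[::-1]+[u-26,v-26]).round(1),len(l))
E
```

```text
tool_pos: [0.5786, 0.3219, 0.3376]
yellow rows 64 174
66 225 285 board 211 301
84 224 287 board 212 300
154 228 282 board 218 293
171 229 281 board 219 292
end bottom [array([225.5,  58.9]), array([288.2,  58.9])]
end top [array([223.3,  70.2]), array([290.6,  70.2])]
low top [array([229.7, 173.8]), array([283.6, 173.8])]
board top row [0] pred [256.9  51.9]
[317 319 324 325 327 331 335 331 408 488 540 550 563 574 576 576 574 575
 575 574 576 575 575 575 576 576 576 575 574 574]
amber mean diff 11.41358024691358
lead mean diff 16.877572016460906
blue pred lid px [223.  138.4] seen [224.  139.9] 309
red pred lid px [158.2 204.6] seen [158.9 207.1] 500
green pred lid px [355.  197.8] seen [356.5 198.1] 290
```

Run:
```python
from h import *
old={n:cv2.resize(cv2.imread(f"pics/{n}0.png"),(512,384),interpolation=cv2.INTER_AREA) for n in("top","scene")}
for n,P in(("top",{"amber":(194,173),"lead":(256,170),"pinkL":(199,229),"pinkM":(236,233),"pinkR":(269,241)}),("scene",{"amber":(312,198),"lead":(256,216)})):
    c=robot.read_camera(n);im=c["color"][:,:,::-1]
    for k,(u,v) in P.items():
        r=cv2.matchTemplate(im[v-20:v+20,u-20:u+20].copy(),old[n][v-12:v+12,u-10:u+10].copy(),cv2.TM_CCOEFF_NORMED);m=cv2.minMaxLoc(r);print(n,k,round(m[1],3),"shift",(m[3][0]-10,m[3][1]-8))
K,T=c["intrinsics"],c["pose"];hsv=cv2.cvtColor(c["color"],cv2.COLOR_RGB2HSV)
Y=((abs(hsv[...,0].astype(int)-23)<9)&(hsv[...,1]>130)&(hsv[...,2]>50)).astype(np.uint8);Y[:,:330]=0
O=np.array([.633,.3104,.041])
for th,dz in((25,0),(18,.007),(29,.003)):
    M=R.from_euler("ZY",[np.radians(-11.8),-np.radians(th)]).as_matrix()
    V=np.array([proj(K,T,O+[0,0,dz]+M@np.array([x,y,z])) for x in(-.06,.06) for y in(-.031,.031) for z in(0,.03)],np.float32)
    B=np.zeros_like(Y);cv2.fillConvexPoly(B,cv2.convexHull(V).round().astype(np.int32),1);print(th,"IoU",(B&Y).sum()/(B|Y).sum(),"pred box",V.min(0).round(1),V.max(0).round(1))
p=np.argwhere(Y);print("seen box",p.min(0)[::-1],p.max(0)[::-1],len(p))
```

```text
top amber 0.992 shift (0, 0)
top lead 0.995 shift (0, 0)
top pinkL 0.994 shift (0, 0)
top pinkM 0.995 shift (0, 0)
top pinkR 0.995 shift (0, 0)
scene amber 0.833 shift (0, 0)
scene lead 0.986 shift (0, 0)
25 IoU 0.6818181818181818 pred box [360.2 186.6] [406.5 210.9]
18 IoU 0.6045662100456621 pred box [360.8 182.1] [407.9 211.5]
29 IoU 0.7202643171806168 pred box [360.1 187.2] [406.6 208.1]
seen box [361  71] [428 208] 755
```

Run:
```python
from h import *
from itertools import product
c=robot.read_camera("scene");K,T=c["intrinsics"],c["pose"];hsv=cv2.cvtColor(c["color"],cv2.COLOR_RGB2HSV)
Y=((abs(hsv[...,0].astype(int)-23)<9)&(hsv[...,1]>110)&(hsv[...,2]>40)).astype(np.uint8);Y[:170]=0;Y[225:]=0;Y[:,:345]=0;Y[:,420:]=0
p=np.argwhere(Y)[:,::-1].astype(np.int32);H=np.zeros_like(Y);cv2.fillConvexPoly(H,cv2.convexHull(p),1);print("seen",p.min(0),p.max(0),Y.sum(),H.sum())
res=[]
for th,dx,dz in product(range(12,36,1),np.arange(-.012,.013,.003),np.arange(-.006,.013,.003)):
    M=R.from_euler("ZY",[np.radians(-11.8),-np.radians(th)]).as_matrix()
    V=np.array([proj(K,T,np.array([.633,.3104,.041+dz])+M@np.array([x+dx,y,z])) for x in(-.06,.06) for y in(-.031,.031) for z in(0,.03)],np.float32)
    B=np.zeros_like(Y);cv2.fillConvexPoly(B,(cv2.convexHull(V)*16).round().astype(np.int32),1,shift=4);res.append(((B&H).sum()/(B|H).sum(),th,round(dx,3),round(dz,3)))
for r in sorted(res)[::-1][:8]:print(r)
print(max(r for r in res if r[1]==25),max(r for r in res if r[1]==18))
```

```text
seen [361 186] [406 209] 711 815
(np.float64(0.9244851258581236), 26, np.float64(-0.003), np.float64(0.003))
(np.float64(0.9229024943310657), 25, np.float64(-0.003), np.float64(0.003))
(np.float64(0.9160045402951191), 26, np.float64(-0.0), np.float64(0.003))
(np.float64(0.9137931034482759), 27, np.float64(-0.003), np.float64(0.003))
(np.float64(0.9135381114903299), 25, np.float64(-0.006), np.float64(0.003))
(np.float64(0.9105504587155964), 26, np.float64(-0.006), np.float64(0.003))
(np.float64(0.9103139013452914), 25, np.float64(-0.0), np.float64(0.003))
(np.float64(0.9086809470124013), 24, np.float64(-0.006), np.float64(0.003))
(np.float64(0.9229024943310657), 25, np.float64(-0.003), np.float64(0.003)) (np.float64(0.7970149253731343), 18, np.float64(-0.006), np.float64(0.006))
```

The scene camera puts the meter at 25–26°, which is flat on the slope and at the ledge. Everything else sits in place, and the robot touches nothing.

```bash
python3 -c "
from plant import robot
print(robot.close_job())"
```

```text
the job is handed in; nothing more can be done
None
```

The job is handed in: the jar, tin and bottle stand in their own-colour holders, the meter lies face up against the ledge and centred to within about 1 mm, and the amber bottle and lead pot have not moved, going by the final camera measurements.

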